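# Wind a seized axle out of a concertina lever rail

### The job

Turn the crank of the axle puller clockwise, seen from above, to draw the tight steel axle out of the mahogany lever rail, and stop as soon as the crank suddenly goes light, so that the tip of the axle stays in the brass guide bush. Then lift the freed rail straight up out of its nest, never pulling it up hard while the axle still holds it, and lay it down, upright and without dropping it, inside the plywood tray. Leave the calipers, tuning fork, template and action box where they are.

Things in the scene. Friction and masses are not known exactly. Their poses are not given: they have to be found in the camera images.
- puller: Axle puller, grey cast tool fixed to the bench, base 110 x 430 x 12 mm. Origin: centre of its underside; y along its length, z up. At y = -172 mm stands the pinion housing (60 x 56 mm, 85 mm high) with the crank on top; the nest with the rail is at the +y end. The axle, a 4 mm steel rod at z = 40 mm along y, runs from the chuck through the guide bush into the rail and pins it.
- nest (a point): Centre of the cork floor (z = 18 mm) of the puller's open-topped nest, in which the rail lies along the puller's y. Inside 38 x 120 mm; side lips rise 12 mm above this floor, the far end wall 28 mm, the thrust plate with the guide bush, at the -y end, 40 mm.
- crank: Steel crank on the pinion shaft, arm 14 mm wide, at any start angle. Origin on its upright axis. Clockwise from above draws the axle 40 mm a turn. At first it is always tight: about 15 to 17 N along the knob's circle (a few N stay locked in at rest), for 0.4 turn at least and 2.6 turns at most (how far differs and cannot be seen); then suddenly 1 to 3 N. It stays where left and can be turned back.
- crank_axis (a point): Point on the crank's upright axis, level with the top of the crank arm, 94 mm above the bench. The knob's centre line is 50 mm from it. The hub rises 5 mm above this point, the knob's foot 1 mm.
- knob_top (a point): Centre of the top of the crank's black knob, 136 mm above the bench. The knob stands upright, 41 mm tall, 23 mm in diameter (22 mm near its ends), and revolves freely on its pin, so that a grip on it need not turn with the crank.
- carriage: Grey drawing carriage (84 x 34 x 26 mm) on two guide rods, with the steel pin chuck that holds the axle and a toothed rack reaching back through the pinion housing. Origin: nose of the chuck, on the axle's line; axes as the puller's. It moves along the puller's -y, 6.4 mm per radian of the crank, 138 mm at most, and starts 0 to 40 mm along.
- guide: Brass guide bush, 18 mm wide, 24 mm long, on the puller's thrust plate. Origin: on the axle's line, at its flange; it extends towards the puller's -y. A felt wiper in it, 18 mm from the origin, presses on the axle with about 4 N while the tip is in the bush. The crank goes light when the tip has come out of the rail into the bush; just under half a turn more (18 mm) would draw it out of the bush.
- rail: Lever rail, mahogany block 34 x 112 x 40 mm, about 0.16 kg, loose in the nest (2 mm play sideways, 4 mm lengthwise). Origin: centre of its underside; y along its length. Bored lengthwise for the axle 22 mm above its underside. Thin brass levers cross its top at y = -48, -36, 36, 48 mm and stand out up to 16 mm; the middle 60 mm of its sides is bare to grip, above the nest's lips (12 mm up).
- tray: Open plywood parts tray, 150 x 190 x 28 mm outside, walls and floor 6 mm, 0.6 kg, standing loose on the bench and empty. Origin: centre of its underside, z up, y along its longer side.
- calipers: Brass calipers lying on the bench, beam 150 mm long with two jaws 40 mm long. Origin: under the beam's middle.
- fork: Chrome tuning fork lying on the bench, 147 mm long, 23 mm wide. Origin: at the fork's root, where the stem meets the tines.
- template: Zinc reed template lying flat on the bench, 60 x 110 x 4 mm with four slots. Origin: centre of its underside.
- action_box: Six-sided mahogany action box standing on the bench, about 166 mm across corners and 63 mm high with its buttons. Origin: centre of its underside.

How it is judged (in metres and radians):
On the way:
1. the rail has been lifted clear of its nest while the tip of the axle is still in the guide bush (z of rail in the frame of puller above 0.045 m and contact force between carriage and guide above 0.3 N), for 0.1 s.
At the end, for the whole second after the job is handed in: The rail lies upright and at rest on the tray's floor (underside within 12 mm of the tray's, tilted under 0.15 rad), and the tip of the axle is still in the guide bush, where the wiper presses on it (contact force between carriage and guide above 0.3 N and z of rail in the frame of tray below 0.012 m and x of rail in the frame of tray between -0.06 and 0.06 m and y of rail in the frame of tray between -0.075 and 0.075 m and angle between rail's own z axis and vertical below 0.15 rad and linear speed of rail below 0.02 m/s); the robot touches nothing.
It fails at once if the rail was pulled or pushed hard against the axle (over 20 N) (contact force between carriage and rail above 20 N).
It fails at once if the rail was dropped (linear speed of rail above 0.5 m/s and contact force between the fingers and rail below 0.05 N).
It fails at once if the calipers, tuning fork, template or action box has been moved by over 30 mm (distance of any of calipers, fork, template, action_box from where it was at the start of the episode above 0.03 m).
It also fails if it takes over 72 s, if anything falls off the work surface, if the arm or the gripper's body presses on something with over 40 N, if the wrist force passes 120 N, or if a joint passes its speed limit or range.

### The arm

A 7-joint arm with a two-finger parallel gripper is mounted at the origin on the work surface. World frame = base frame: x ahead of the robot, y to its left, z up, the work surface at z = 0. Lengths are in mm, angles in rad, forces in N, time in s.
With the tool pointing down it reaches from about 400 to 875 mm from the base axis. Payload 4.4 kg.
Tool frame: the origin (TCP) lies midway between the tips of the shut fingers; the grasp point (between the pads) lies behind it (ctrl.grip_point_offset is the x of the grasp point in the tool frame, in mm); x points along the fingers, z is the direction in which the jaws open and shut, and the axes are right-handed (so a half turn about x gives the same grasp; the last joint's range is limited). The gripper opens to 85 mm and grips with 20 to 120 N. Pads are 22 mm wide; open, the fingers measure 114 mm over their backs; the gripper's body (76 mm by 85 mm) begins 54 mm behind the grasp point. The pads swing forward as they close: fully open they stand 13 mm farther back than shut.
Start: joints at [-1.38, 0.628, 0.038, 1.517, -0.027, 0.996, -0.02], TCP at [165.066, 628.706, 231.313] pointing down, gripper open.
Joint ranges: [-3.06, 3.06], [-0.37, 2.12], [-1.25, 1.32], [0.18, 2.47], [-1.1, 4.24], [0.23, 1.98], [-2.94, 2.94]. Speed limits (rad/s): [2.57, 2.57, 3.14, 3.14, 3.14, 3.14, 3.14].

### API

Orientations are given as [roll, pitch, yaw] about the fixed x, y, z axes, in that order (R = Rz(yaw) Ry(pitch) Rx(roll)).
In Python, from cell import status, eyes, ctrl gives the robot as it stands. The module is installed in compiled form; this text tells all that it offers.
- The arm moves only by the tool apply_moves, never from a script. Its argument "targets" is a list of rows, each a list of 3 entries, a list of its own where there are three numbers: the shift along the tool's x, y, z in mm, then the turn about the tool's x in degrees, then the finger opening in mm, from 0 to 85.4. In form: [[[dx, dy, dz], roll, claw], ...]. A call has 1 to 10 rows; each row shifts and turns the pose as measured when the row begins, along the tool's axes as they then stand; what a row does not reach is not made up. A row lasts 1/8 s, in which the tool goes at most 62.5 mm and 10.7 degrees, less where a joint would pass 70% of its speed; a pose out of reach is approached as far as the arm can. A call is refused whole if a number of a shift passes 62.5 or a number of a turn 10.7, either way. A call with a gripper value outside its range is refused whole. The fingers move at their own pace and stop on an object; the grip force is fixed at half the most. Time passes only in rows, so rows that do not move let the fingers close. It gives the time, the measured TCP pose, the force and the opening at its end, in the units of the state.
- status.read_state(): the state, without advancing time (a new reading comes with each control period).
- eyes.get_image(name): name is "scene" or "top" or "wrist"; returns (picture, depth): 420x560x3 uint8, blue, green, red; 420x560 float32, mm along the optical axis (not along the pixel's ray), 0 where there is no reading.
- eyes.camera_params(name): a dict with "fx", "fy", "cx", "cy" (pixels), "dist" ([k1, k2, p1, p2, k3] as OpenCV has them; the pictures are not rectified), "R" (3x3) and "t" (3): a world point X has camera coordinates R X + t. Camera axes: x right, y down, z forward; pixel columns grow to the right and rows downward; lengths in mm; the calibration is good to about 2 mm. A picture is of the moment at which its call begins: read the wrist's pose just before it. camera_params takes no time and is no camera call; for the wrist camera it gives the pose at the moment of the call.
- ctrl.finish_job(): hands the job in, once; it reports no verdict.
The state is a dict: "clock": time; "qpos": joint angles; "qd": joint speeds; "tau": joint torques, N m; "eef_pos": TCP position; "tool_rot": TCP orientation; "force": force on the tool from outside, world axes, zero at the start; "torque": the same for the moment, N m; "width": finger opening in mm.
Only numpy, scipy, OpenCV 4.12 (cv2) and the standard library are available. Lean on these libraries where they do the work, as an engineer would, in place of code of your own. Each camera call takes 0.05 s, during which the arm holds its last target.

## Working session

There is one attempt and no reset: what is moved stays moved. The work goes in short steps, Python scripts to look and compute and a tool call to move; the robot and the scene stay as the last step left them, time stands still between calls to the robot, and variables do not carry over. Pictures are saved under pics/ and viewed, and the job is handed in when it is done.

Besides the shell and the picture viewer there is one more tool, called after "Emit:" as a command line: name --argument value ..., lists and objects as JSON in quotes. apply_moves: Moves the arm, as the interface text tells. Its arguments: {"type":"object","properties":{"targets":{"type":"array"}},"required":["targets"]}

```bash
mkdir -p pics; ls
python3 - <<'E'
from cell import status, eyes, ctrl
import cv2
print(status.read_state(), ctrl.grip_point_offset)
for n in ("scene","top","wrist"):
    p,d=eyes.get_image(n); cv2.imwrite(f"pics/{n}0.png",p)
    c=eyes.camera_params(n); print(n,c)
E
```

```text
pics
{'clock': 0.0, 'qpos': array([-1.37984149,  0.62937374,  0.03845145,  1.51838258, -0.0269927 ,
        0.99630243, -0.02001432]), 'qd': array([ 0.001282  , -0.00091764,  0.00089682,  0.00084688,  0.00144908,
       -0.00202158, -0.00069495]), 'tau': array([-1.16299310e-03, -5.63385558e+01,  1.22559540e+00, -1.93431705e+01,
        1.09580549e-02,  1.06716086e-02,  1.16001169e-05]), 'eef_pos': array([164.88117053, 628.08090103, 230.36671857]), 'tool_rot': array([-3.12142403,  1.56884857, -1.8074009 ]), 'force': array([0.37199654, 0.2727581 , 0.03243588]), 'torque': array([ 0.01459225, -0.03006652,  0.0087744 ]), 'width': 85.16456032394558} -18.700000000000003
scene {'fx': 498.531217403336, 'fy': 498.531217403336, 'cx': 278.59720056207715, 'cy': 204.26828396088902, 'dist': array([-0.05704027,  0.        ,  0.        ,  0.        ,  0.        ]), 'R': array([[ 0.88856748,  0.45869155, -0.00706366],
       [ 0.34908347, -0.6860669 , -0.6383204 ],
       [-0.29763832,  0.56472494, -0.76973838]]), 't': array([-560.38009424, -104.63359759, 1205.17222535])}
top {'fx': 404.4477000887787, 'fy': 404.4477000887787, 'cx': 291.4313842315673, 'cy': 213.69214216093235, 'dist': array([-0.0601034,  0.       ,  0.       ,  0.       ,  0.       ]), 'R': array([[-0.0615978 , -0.99809676,  0.00292695],
       [-0.9782265 ,  0.05978868, -0.1987416 ],
       [ 0.19818835, -0.01510526, -0.98004755]]), 't': array([  85.23327469,  614.31696825, 1004.42822996])}
wrist {'fx': 295.04415065188584, 'fy': 295.04415065188584, 'cx': 278.4149681673249, 'cy': 206.50822381328902, 'dist': array([-0.06222059,  0.        ,  0.        ,  0.        ,  0.        ]), 'R': array([[ 0.25479146,  0.96699405, -0.0019526 ],
       [ 0.93257062, -0.24518631,  0.26494473],
       [ 0.25572123, -0.0693266 , -0.96426162]]), 't': array([-651.25151288,  -34.91285168,  378.95204035])}
```

View pics/scene0.png

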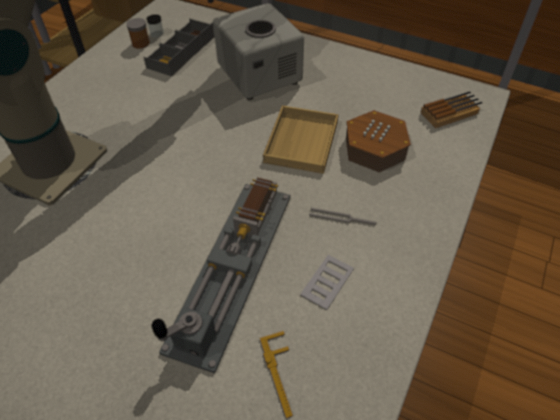

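View pics/top0.png

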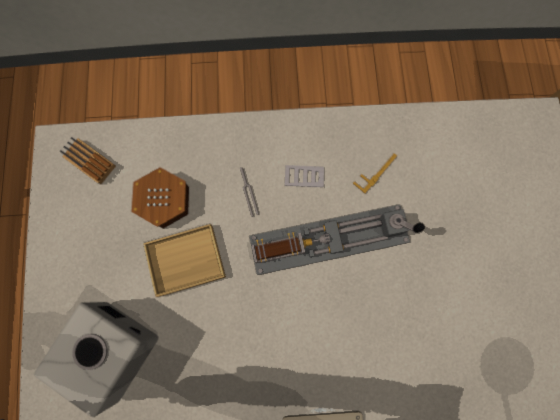

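View pics/wrist0.png

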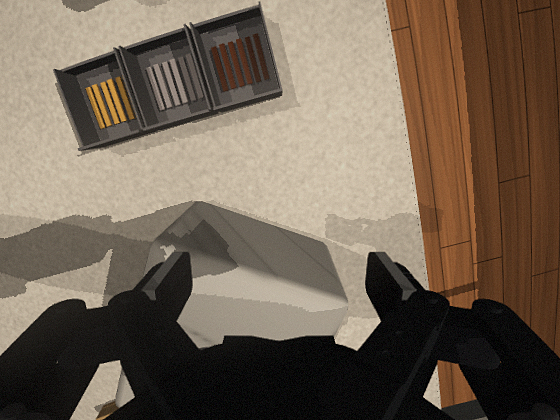

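The scene view shows the puller running from its crank at (190,322) to the rail at (258,200), with the tray at (303,138). The top view has the hub at (397,220), the knob at (418,228), the rail at (278,248) and the tray at (185,260). Next I'll measure them.

```bash
cat > h.py <<'E'
import numpy as np, cv2
from cell import status, eyes, ctrl
def K(c): return np.array([[c['fx'],0,c['cx']],[0,c['fy'],c['cy']],[0,0,1]])
def ray(c,uv):
    n=cv2.undistortPoints(np.array(uv,float).reshape(-1,1,2),K(c),c['dist']).reshape(-1,2)
    d=np.c_[n,np.ones(len(n))]@c['R']; o=-c['R'].T@c['t']; return o,d
def plane(c,uv,z):
    o,d=ray(c,uv); return o+d*((z-o[2])/d[:,2])[:,None]
def proj(c,X):
    rv,_=cv2.Rodrigues(c['R']); return cv2.projectPoints(np.array(X,float).reshape(-1,1,3),rv,c['t'],K(c),c['dist'])[0].reshape(-1,2)
def cloud(c,depth):
    h,w=depth.shape; v,u=np.mgrid[:h,:w]; o,d=ray(c,np.stack([u,v],-1).reshape(-1,2))
    return (o+d*depth.reshape(-1,1)).reshape(h,w,3)
E
python3 - <<'E'
from h import *
for n in ("top","scene"):
    p,d=eyes.get_image(n); c=eyes.camera_params(n); np.savez(f"{n}.npz",p=p,d=d)
    X=cloud(c,d); hsv=cv2.cvtColor(p,cv2.COLOR_BGR2HSV)
    k=(X[...,2]>120)&(X[...,2]<150)&(p.max(2)<60)
    ll,lab,st,ce=cv2.connectedComponentsWithStats(k.astype(np.uint8))
    for i in range(1,ll):
        if 15<st[i,4]<800: print(n,'dark',st[i],X[lab==i].mean(0), plane(c,[ce[i]],136))
    crop=p[190:290,130:450] if n=="top" else p[90:390,130:360]
    cv2.imwrite(f"pics/{n}1.png",cv2.resize(crop,None,fx=2.5 if n=="top" else 2,fy=2.5 if n=="top" else 2,interpolation=cv2.INTER_CUBIC))
E
```

```text
top dark [415 223  10   9  68] [ 552.19380513 -263.59788091  131.34665226] [[ 551.50615739 -262.04672605  136.        ]]
top dark [ 86 303  59  45 301] [363.32479191 470.31814459 133.95533769] [[363.293663  469.2127054 136.       ]]
top dark [108 353  31  44 142] [245.665854   462.52896291 134.37219346] [[245.84697098 461.92844526 136.        ]]
scene dark [218  30  76  35 531] [319.5119432  455.88833059 132.95789262] [[322.52712708 451.57067593 136.        ]]
scene dark [  0 110  60  36 710] [ 45.50500411 -28.50783129 135.82478955] [[ 45.62705103 -28.93554512 136.        ]]
scene dark [152 319  14  16 160] [ 557.11509336 -272.13556553  130.88821537] [[ 559.47542247 -273.70997695  136.        ]]
```

View pics/top1.png

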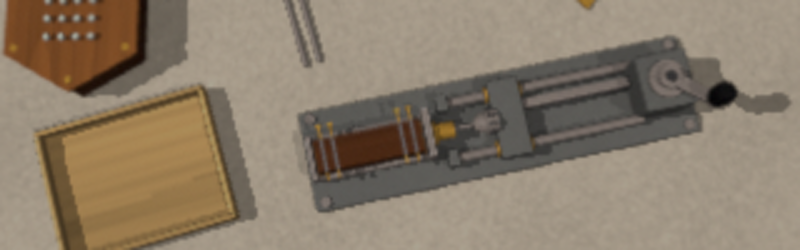

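View pics/scene1.png

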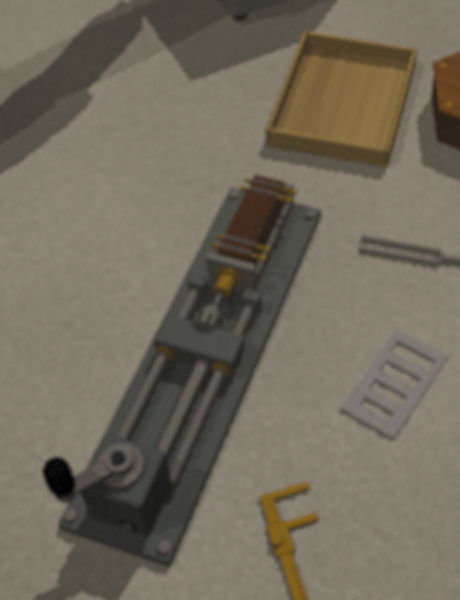

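Run:
```python
from h import *
T=np.load("top.npz");S=np.load("scene.npz");ct=eyes.camera_params("top");cs=eyes.camera_params("scene")
def off(uv,s,o): return np.array(uv,float)/s+np.array(o)
def tt(uv): return off(uv,2.5,(130,190))-.3
def ss(uv): return off(uv,2,(130,90))-.25
print('hub top',plane(ct,tt([[672,76]]),99),'scene',plane(cs,ss([[120,460]]),99))
print('knob top', plane(ct,[[419.7,227.3]],130))
base=plane(ct,tt([[299,115],[322,212],[701,128],[677,38]]),12);print('base',base)
bs=plane(cs,ss([[230,187],[321,210],[168,568],[60,530]]),12);print('base scene',bs)
for n,A,c in(("top",T,ct),("scene",S,cs)):
    p,d=A['p'],A['d']; X=cloud(c,d); hsv=cv2.cvtColor(p,cv2.COLOR_BGR2HSV)
    H,Sa,V=cv2.split(hsv)
    roi=np.zeros(H.shape,bool)
    if n=="top": roi[225:275,240:320]=1
    else: roi[160:240,220:300]=1
    m=roi&((H<12)|(H>170))&(Sa>90)
    ll,lab,st,ce=cv2.connectedComponentsWithStats(m.astype(np.uint8)); i=1+np.argmax(st[1:,4])
    print(n,'rail',st[i],ce[i],X[lab==i].mean(0))
    P=X[lab==i]; g=P[:,2]>50;print(' top z med',np.median(P[g][:,2]),P[g].mean(0))
    cnt=cv2.findContours((lab==i).astype(np.uint8),0,1)[0][0]
    bx=cv2.boxPoints(cv2.minAreaRect(cnt));print(plane(c,bx,58).round(1)[:,:2].tolist(), plane(c,[bx.mean(0)],58))
    # tray
    m=(H>12)&(H<28)&(Sa>60)&(V>60)
    roi=np.zeros(H.shape,bool)
    if n=="top": roi[215:305,135:232]=1
    else: roi[95:180,255:345]=1
    m=(m&roi).astype(np.uint8); m=cv2.morphologyEx(m,cv2.MORPH_OPEN,np.ones((3,3)))
    cnt=max(cv2.findContours(m,0,1)[0],key=cv2.contourArea)
    hull=cv2.convexHull(cnt)[:,0]
    W=plane(c,hull,28)[:,:2]; r=cv2.minAreaRect(W.astype(np.float32)); print(n,'tray',r)
    # walls by depth
    Y=X[m>0]; w=(Y[:,2]>20)&(Y[:,2]<36); print('  tray depth rect',cv2.minAreaRect(Y[w][:,:2].astype(np.float32)), w.sum(),'floor z',np.median(Y[Y[:,2]<15][:,2]))
```

```text
hub top [[ 577.56843727 -223.05023974   99.        ]] scene [[ 582.81708688 -228.50035362   99.        ]]
knob top [[ 551.12061922 -264.84652062  130.        ]]
base [[ 574.19595288  165.31021763   12.        ]
 [ 467.65076768  145.08822456   12.        ]
 [ 532.62147454 -273.29199627   12.        ]
 [ 634.81553566 -258.35242722   12.        ]]
base scene [[ 468.9510113   144.90364818   12.        ]
 [ 577.00282437  160.94609755   12.        ]
 [ 641.1692761  -264.69623969   12.        ]
 [ 537.5832844  -279.75995479   12.        ]]
top rail [264 240  27  18 293] [277.06143345 248.37201365] [529.42472327  90.32295937  58.38617606]
 top z med 56.279235893342275 [530.5288324   90.25216493  60.12735384]
[[542.7, 126.2], [552.0, 58.9], [515.9, 53.9], [506.7, 120.9]] [[529.28558461  89.9967226   58.        ]]
top tray ((517.650146484375, 342.0224609375), (153.9882049560547, 194.77206420898438), 13.054037094116211)
  tray depth rect ((532.4574584960938, 348.2073974609375), (181.11782836914062, 190.98997497558594), 12.865735054016113) 606 floor z 4.32055293471808
scene rail [244 197  17  14  52] [251.15384615 204.96153846] [540.3354452   53.97700808  71.45300684]
 top z med 56.13222898874051 [540.3354452   53.97700808  71.45300684]
[[521.5, 53.0], [517.6, 79.2], [550.1, 76.1], [553.4, 50.2]] [[535.74723824  64.50908339  58.        ]]
scene tray ((522.7701416015625, 327.417724609375), (154.50328063964844, 218.31375122070312), 13.067893028259277)
  tray depth rect ((517.6845703125, 342.0221862792969), (151.85704040527344, 197.4276580810547), 12.96005916595459) 633 floor z 4.088386603946617
```

```bash
cat >> h.py <<'E'
from scipy.spatial.transform import Rotation as Ro
def tool(s=None):
    s=s or status.read_state(); return s['eef_pos'],Ro.from_euler('xyz',s['tool_rot']).as_matrix(),s
def rel(target,s=None):
    p,R,s=tool(s); return R.T@(np.array(target)-p)
E
python3 - <<'E'
from h import *
p,R,s=tool(); print(p,R.round(3).tolist(),s['qpos'][6],s['clock'])
print(rel([554,-268,180]))
E
```

```text
[164.99164615 628.41800464 230.85829646] [[-0.0, -0.967, 0.254], [-0.001, 0.254, 0.967], [-1.0, -0.0, -0.001]] -0.01999812411698591 0.25
[  51.58515805 -603.91270402 -768.18469271]
```

```bash
cat >> h.py <<'E'
def plan(pts,rolls,claw,s=None):
    """pts: world TCP per row; rolls deg per row"""
    p,R,s=tool(s); out=[]
    for X,r in zip(pts,rolls):
        d=(R.T@(np.array(X)-p)).round(0 if np.linalg.norm(np.array(X)-p)>15 else 1)
        out.append([d.tolist(),r,claw]); p=p+R@d; R=R@Ro.from_euler('x',r,degrees=True).as_matrix()
    print(str(out).replace(' ',''))
def line(a,b,n): return [np.array(a)+(np.array(b)-a)*(i+1)/n for i in range(n)]
E
python3 - <<'E'
from h import *
T=np.load("top.npz");ct=eyes.camera_params("top");X=cloud(ct,T['d']);m=(X[...,0]>50)&(X[...,1]>300)&(X[...,2]<400);print('max z left',X[m][:,2].max())
p,R,s=tool()
a=line(p,[260,560,300],3)+line([260,560,300],[460,300,300],7)
plan(a,[0]*3+[9.5]*7,85)
E
```

```text
max z left 249.90361421533532
[[[-23.0,-36.0,-14.0],0,85],[[-23.0,-37.0,-14.0],0,85],[[-23.0,-36.0,-14.0],0,85],[[-0.0,-37.0,-29.0],9.5,85],[[-0.0,-42.0,-22.0],9.5,85],[[-0.0,-44.0,-15.0],9.5,85],[[0.0,-46.0,-8.0],9.5,85],[[0.0,-47.0,1.0],9.5,85],[[0.0,-46.0,8.0],9.5,85],[[0.0,-44.0,15.0],9.5,85]]
```

Emit:
apply_moves --targets '[[[-45,0,0],0,85],[[-45,0,0],0,85],[[-23,-36,-14],0,85],[[0,-37,-29],9.5,85],[[0,-42,-22],9.5,85],[[0,-44,-15],9.5,85],[[0,-46,-8],9.5,85],[[0,-47,1],9.5,85],[[0,-46,8],9.5,85],[[0,-44,15],9.5,85]]'

```text
clock: 1.5
eef_pos: [396.0, 338.1, 346.1]
tool_rot: [2.795, 1.569, 2.919]
force: [-0.1, 1.5, -0.3]
width: 85.2
```

Run:
```python
from h import *
p,R,s=tool(); print(p,R.round(3).tolist(),s['qpos'],s['clock'])
zt=np.degrees(np.arctan2(R[1,2],R[0,2]));print('jaw angle',zt)
a=line(p,[540,100,260],6)+line([540,100,260],[554,-90,200],4)
plan(a,[round((zt-8.6)/5,1)]*5+[0]*5,85)
```

```text
[395.98708817 338.06490912 346.14614942] [[-0.002, -0.124, 0.992], [0.0, 0.992, 0.124], [-1.0, 0.001, -0.002]] [-1.0482926   0.34267418  0.40309783  1.71583691 -0.14894708  1.11424506
 -0.47578725] 1.5
jaw angle 7.125456702417692
[[[14.0,-42.0,19.0],np.float64(-0.3),85],[[15.0,-43.0,19.0],np.float64(-0.3),85],[[14.0,-42.0,18.0],np.float64(-0.3),85],[[14.0,-43.0,18.0],np.float64(-0.3),85],[[14.0,-43.0,18.0],np.float64(-0.3),85],[[15.0,-43.0,18.0],0,85],[[15.0,-47.0,-3.0],0,85],[[15.0,-48.0,-4.0],0,85],[[15.0,-47.0,-4.0],0,85],[[15.0,-48.0,-3.0],0,85]]
```

Emit:
apply_moves --targets '[[[14,-42,19],-0.3,85],[[15,-43,19],-0.3,85],[[14,-42,18],-0.3,85],[[14,-43,18],-0.3,85],[[14,-43,18],-0.3,85],[[15,-43,18],0,85],[[15,-47,-3],0,85],[[15,-48,-4],0,85],[[15,-47,-4],0,85],[[15,-48,-3],0,85]]'

```text
clock: 2.75
eef_pos: [562.3, -101.6, 195.8]
tool_rot: [0.602, 1.564, 0.757]
force: [1.2, 0.4, -0.3]
width: 85.1
```

Run:
```python
from h import *
p,R,s=tool(); print(p,R.round(3).tolist(),s['clock'],s['force'])
im,d=eyes.get_image("wrist");cv2.imwrite("pics/w1.png",im);np.savez("w1.npz",p=im,d=d,**eyes.camera_params("wrist"))
```

```text
[ 562.27258074 -101.55650125  195.83241866] [[0.005, -0.154, 0.988], [0.004, 0.988, 0.154], [-1.0, 0.004, 0.005]] 2.75 [ 1.17186861  0.35836432 -0.3190899 ]
```

View pics/w1.png

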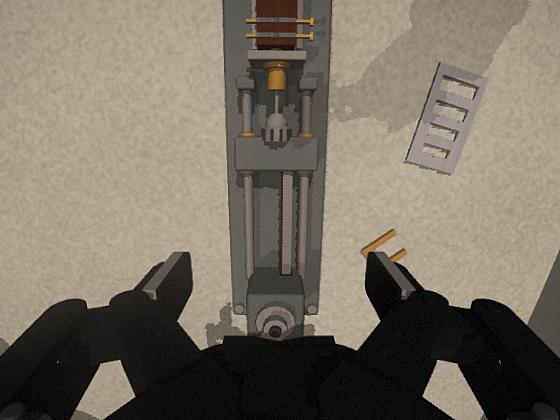

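The wrist view shows the hub at (275,331), the bush at (277,77) and the rail at about (278,20). The knob is hidden under the gripper body.

Run:
```python
from h import *
A=np.load("w1.npz");c={k:A[k] for k in A.files if k not in 'pd'};c={k:(float(v) if v.ndim==0 else v) for k,v in c.items()}
X=cloud(c,A['d'])
for uv,z in (((275,331),99),((275,322),99),((277,66),49),((277,77),49),((277,150),53),((227.5,215),12),((326,215),12)):
    print(uv,plane(c,[uv],z).round(1),X[uv[1],int(uv[0])].round(1))
p,R,s=tool()
print(R.T@(np.array([554,-268.5,145])-p))
```

```text
(275, 331) [[ 577.  -231.5   99. ]] [ 576.9 -231.1   99.5]
(275, 322) [[ 575.5 -221.3   99. ]] [ 575.9 -223.9   95.5]
(277, 66) [[544.1   8.9  49. ]] [544.2   8.8  49.6]
(277, 77) [[ 5.455e+02 -5.000e-01  4.900e+01]] [552.3 -42.3 337.1]
(277, 150) [[554.9 -65.7  53. ]] [555.  -66.5  42.8]
(227.5, 215) [[ 509.3 -150.5   12. ]] [ 507.  -154.8   -0.6]
(326, 215) [[ 621.9 -134.2   12. ]] [ 624.7 -138.    -1.3]
[  49.96669316 -154.55967347  -29.76786756]
```

Emit:
apply_moves --targets '[[[-4,-50,0],0,85],[[0,-50,0],0,85],[[0,-50,0],0,85],[[0,-50,0],0,85],[[0,-40,0],0,85],[[0,0,0],0,85]]'

```text
clock: 3.55
eef_pos: [595.7, -356.3, 197.1]
tool_rot: [-1.568, 1.569, -1.424]
force: [0.0, 0.6, -0.2]
width: 85.1
```

Run:
```python
from h import *
p,R,s=tool(); print(p,R.round(3).tolist(),s['clock'],s['force'])
im,d=eyes.get_image("wrist");cv2.imwrite("pics/w2.png",im);np.savez("w2.npz",p=im,d=d,**eyes.camera_params("wrist"))
```

```text
[ 595.65586022 -356.28965198  197.06428962] [[0.0, -0.144, 0.99], [-0.002, 0.99, 0.144], [-1.0, -0.002, 0.0]] 3.55 [ 0.01762232  0.63008409 -0.24960247]
```

View pics/w2.png

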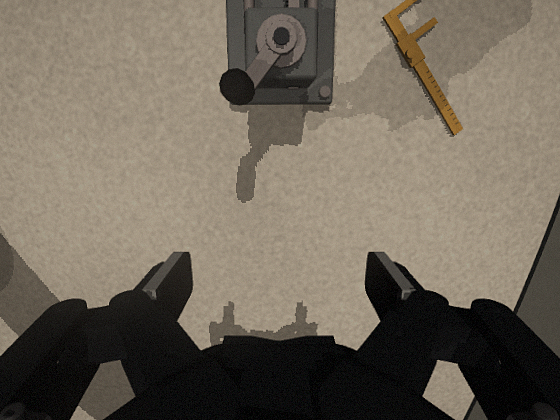

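The knob is at (237,86) and the hub at (281,38), both in clear view.

Run:
```python
from h import *
A=np.load("w2.npz");c={k:A[k] for k in A.files if k not in 'pd'};c={k:(float(v) if v.ndim==0 else v) for k,v in c.items()}
X=cloud(c,A['d'])
print(X[86,237],X[38,281])
k=plane(c,[(237,84.5)],136)[0];h=plane(c,[(281,38)],99)[0];print(k,h,np.hypot(*(k-h)[:2]))
m=(abs(X[...,2]-136)<4);m[150:]=0;m[:,:200]=0;print('top face',X[m].mean(0),m.sum(),np.argwhere(m).mean(0))
p,R,s=tool();q=[554,-269,150]
plan(line(p,q,3)+line(q,[554,-269,101],2),[0]*5,85)
```

```text
[ 557.47983327 -264.20859983  135.99274703] [ 580.4704224  -222.17265961  100.50106996]
[ 557.37359186 -263.2871057   136.        ] [ 580.42384374 -221.77683903   99.        ] 47.480694508195874
top face [ 555.74261565 -263.5537218   135.38301326] 770 [ 84.65064935 234.6012987 ]
[[[16.0,30.0,-10.0],0,85],[[15.0,30.0,-10.0],0,85],[[16.0,30.0,-9.0],0,85],[[24.0,-0.0,-0.0],0,85],[[25.0,-0.0,-0.0],0,85]]
```

Emit:
apply_moves --targets '[[[16,30,-10],0,85],[[15,30,-10],0,85],[[16,31,-9],0,85],[[0,0,0],0,85]]'

```text
clock: 4.1
eef_pos: [553.7, -257.2, 148.2]
tool_rot: [1.432, 1.565, 1.585]
force: [1.3, 0.4, -0.2]
width: 85.3
```

Run:
```python
from h import *
p,R,s=tool(); print(p,s['clock'])
plan(line(p,[554.5,-267.5,101],3),[0]*3,85)
```

```text
[ 553.74808037 -257.23138566  148.22094604] 4.1
[[[16.0,-4.0,-0.0],0,85],[[15.0,-3.0,-1.0],0,85],[[16.0,-4.0,0.0],0,85]]
```

Emit:
apply_moves --targets '[[[16,-4,0],0,85],[[15,-3,-1],0,85],[[16,-4,0],0,85],[[0,0,0],0,85]]'

```text
clock: 4.6
eef_pos: [555.8, -269.6, 98.2]
tool_rot: [1.084, 1.566, 1.238]
force: [0.3, 0.4, -0.8]
width: 84.7
```

Run:
```python
from h import *
p,R,s=tool(); print(p,s['clock'],s['force'])
print(rel([554.5,-267.5,101]))
im,d=eyes.get_image("top");cv2.imwrite("pics/t2.png",cv2.resize(im[180:280,350:490],None,fx=4,fy=4))
im,d=eyes.get_image("wrist");cv2.imwrite("pics/w3.png",im)
```

```text
[ 555.82553541 -269.58221219   98.18881616] 4.6 [ 0.27842541  0.44886282 -0.77752649]
[-2.80387672  2.2723136  -0.98502417]
```

View pics/w3.png

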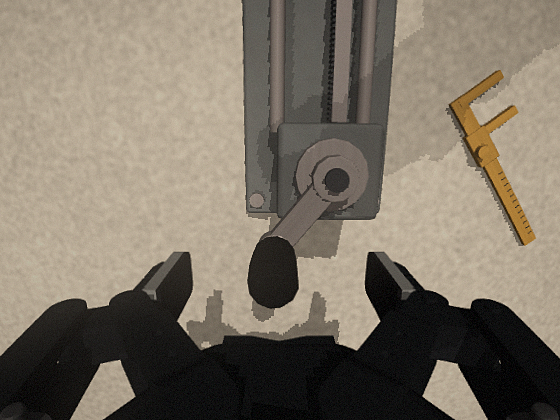

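Run:
```python
from h import *
c=eyes.camera_params("wrist"); print(plane(c,[(273,283)],136),plane(c,[(336,180)],99)); print(tool()[0])
```

```text
[[ 554.99176752 -262.51555683  136.        ]] [[ 579.98759882 -222.65513147   99.        ]]
[ 556.72284005 -269.6165316    99.68507207]
```

Emit:
apply_moves --targets '[[[-1,4,-1],0,85],[[0,0,0],0,50],[[0,0,0],0,15],[[0,0,0],0,15],[[0,0,0],0,15],[[0,0,0],0,15]]'

```text
clock: 5.45
eef_pos: [556.1, -266.6, 102.9]
tool_rot: [0.052, 1.563, 0.206]
force: [1.1, -0.0, -3.1]
width: 20.6
```

Run:
```python
from h import *
p,R,s=tool(); print(p,s['clock'],s['force'],s['width'])
im,d=eyes.get_image("wrist");cv2.imwrite("pics/w4.png",im)
```

```text
[ 556.14635838 -266.62788005  102.85225887] 5.45 [ 1.10878162 -0.01078978 -3.10652056] 20.56967218343097
```

View pics/w4.png

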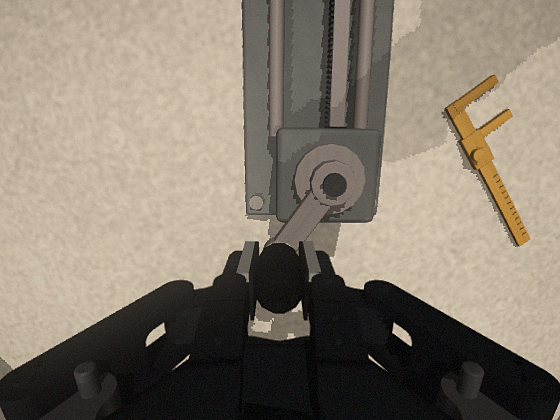

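```bash
cat > arc.py <<'E'
from h import *
import sys,json
def arc(C,step,n,claw=15,zref=None,gain=1.0,r=50):
    p,R,s=tool(); C=np.array(C); v=p[:2]-C; a=np.arctan2(v[1],v[0]); rad=np.hypot(*v)
    f=s['force'][:2]; t=np.array([np.sin(a),-np.cos(a)]); u=v/rad
    print('t',s['clock'],'p',p.round(1),'ang',np.degrees(a).round(1),'rad',rad.round(1),'Ft(cw)',(f@t).round(1),'Fr(out)',(f@u).round(1),'Fz',s['force'][2].round(1),'w',s['width'].round(1))
    zref=zref or p[2]; pts=[]
    for i in range(1,n+1):
        b=a-np.radians(step)*i; rr=rad+(r-rad)*i/n; pts.append([C[0]+rr*np.cos(b),C[1]+rr*np.sin(b),p[2]+(zref-p[2])*i/n])
    plan(pts,[0]*n,claw)
E
python3 - <<'E'
from arc import *
arc([582.6,-224.2],9,6)
E
```

```text
Traceback (most recent call last):
  File "arc.py", line 6, in arc
    print('t',s['clock'],'p',p.round(1),'ang',np.degrees(a).round(1),'rad',rad.round(1),'Ft(cw)',(f@t).round(1),'Fr(out)',(f@u).round(1),'Fz',s['force'][2].round(1),'w',s['width'].round(1))
                                                                                                                                                                         ^^^^^^^^^^^^^^^^
AttributeError: 'float' object has no attribute 'round'
```

```bash
sed -i "s/s\['width'\].round(1)/round(s['width'],1)/" arc.py
python3 - <<'E'
from arc import *
arc([582.6,-224.2],9,6)
E
```

```text
t 5.5 p [ 556.1 -266.6  102.8] ang -122.0 rad 50.0 Ft(cw) -1.4 Fr(out) 1.4 Fz -0.6 w 20.5
[[[-0.0,5.6,-5.5],0,15],[[-0.1,6.3,-4.6],0,15],[[0.0,7.0,-3.5],0,15],[[-0.0,7.5,-2.4],0,15],[[-0.0,7.8,-1.2],0,15],[[-0.0,7.8,0.0],0,15]]
```

Emit:
apply_moves --targets '[[[0,5.6,-5.5],0,15],[[0,6.3,-4.6],0,15],[[0,7,-3.5],0,15],[[0,7.5,-2.4],0,15],[[0,7.8,-1.2],0,15],[[0,7.8,0],0,15]]'

```text
clock: 6.25
eef_pos: [530.5, -236.6, 102.7]
tool_rot: [-1.063, 1.554, -0.915]
force: [-0.5, -6.1, -0.7]
width: 20.6
```

Run:
```python
from arc import *
arc([582.6,-224.2],9,8)
```

```text
t 6.25 p [ 530.5 -236.6  102.7] ang -166.7 rad 53.6 Ft(cw) -5.8 Fr(out) 1.9 Fz -0.7 w 20.6
[[[-0.1,8.4,0.4],0,15],[[-0.1,8.1,1.7],0,15],[[-0.1,7.7,2.9],0,15],[[-0.1,7.1,4.0],0,15],[[-0.0,6.3,5.1],0,15],[[-0.1,5.4,6.0],0,15],[[0.0,4.4,6.6],0,15],[[0.0,3.2,7.2],0,15]]
```

Run:
```python
from arc import *
im,d=eyes.get_image("wrist");cv2.imwrite("pics/w5.png",im)
arc([578.5,-222.2],9,8)
```

```text
t 6.3 p [ 530.  -234.9  102.7] ang -165.3 rad 50.2 Ft(cw) -0.0 Fr(out) 3.0 Fz 3.2 w 20.9
[[[-0.1,7.9,-0.2],0,15],[[-0.1,7.8,1.0],0,15],[[-0.1,7.5,2.3],0,15],[[-0.0,7.1,3.3],0,15],[[-0.1,6.5,4.5],0,15],[[-0.0,5.7,5.4],0,15],[[-0.0,4.8,6.2],0,15],[[-0.0,3.7,6.9],0,15]]
```

View pics/w5.png

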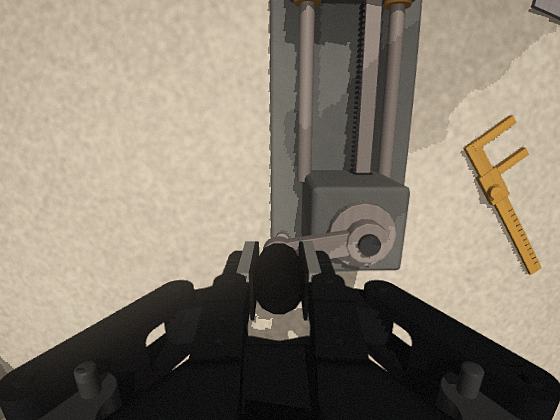

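Emit:
apply_moves --targets '[[[0,7.9,-0.2],0,15],[[0,7.8,1],0,15],[[0,7.5,2.3],0,15],[[0,7.1,3.3],0,15]]'

```text
clock: 6.8
eef_pos: [531.4, -204.1, 102.7]
tool_rot: [-1.114, 1.554, -0.968]
force: [1.1, -4.9, -0.2]
width: 20.8
```

Run:
```python
from arc import *
s=status.read_state();print(s['force'].round(1),s['torque'].round(2),s['tau'].round(2),s['qd'].round(3))
arc([578.5,-222.2],9,8)
```

```text
[ 1.1 -4.9 -0.2] [-0.86  0.13 -0.05] [ -2.01 -51.92   2.54 -11.81  -0.73   0.73   0.11] [-0.129 -0.004  0.015  0.012 -0.014 -0.017 -0.101]
t 6.8 p [ 531.4 -204.1  102.7] ang 159.0 rad 50.5 Ft(cw) -4.2 Fr(out) -2.8 Fz -0.2 w 20.8
[[[-0.1,6.5,4.5],0,15],[[-0.0,5.8,5.4],0,15],[[-0.0,4.8,6.2],0,15],[[-0.0,3.8,7.0],0,15],[[-0.0,2.7,7.4],0,15],[[0.0,1.4,7.7],0,15],[[0.1,0.3,7.9],0,15],[[0.0,-1.0,7.7],0,15]]
```

Emit:
apply_moves --targets '[[[0,6.5,4.5],0,15]]'

```text
clock: 6.92
eef_pos: [535.0, -196.5, 102.7]
tool_rot: [-1.124, 1.554, -0.978]
force: [0.4, -4.9, -0.4]
width: 20.6
```

Emit:
apply_moves --targets '[[[0,5.8,5.4],0,15]]'

```text
clock: 7.05
eef_pos: [539.7, -189.7, 102.7]
tool_rot: [-1.136, 1.554, -0.989]
force: [0.1, -6.1, -0.2]
width: 20.8
```

Emit:
apply_moves --targets '[[[0,4.8,6.2],0,15]]'

```text
clock: 7.18
eef_pos: [545.4, -183.9, 102.6]
tool_rot: [-1.159, 1.553, -1.013]
force: [-0.3, -6.3, 0.3]
width: 20.9
```

Run:
```python
from arc import *
s=status.read_state();print(s['force'].round(1),s['torque'].round(2),s['tau'].round(2),s['qd'].round(3))
arc([578.5,-222.2],9,8)
```

```text
[-0.3 -6.3  0.3] [-1.07  0.25 -0.07] [ -2.66 -52.61   2.21 -12.01  -0.89   0.64   0.12] [-0.112  0.035  0.025 -0.081 -0.005  0.044 -0.105]
t 7.175 p [ 545.4 -183.9  102.6] ang 130.9 rad 50.6 Ft(cw) -4.4 Fr(out) -4.6 Fz 0.3 w 20.9
[[[-0.0,3.7,7.0],0,15],[[0.0,2.5,7.6],0,15],[[0.0,1.3,7.8],0,15],[[0.1,0.0,7.9],0,15],[[0.1,-1.2,7.8],0,15],[[0.1,-2.3,7.5],0,15],[[0.1,-3.6,7.0],0,15],[[0.1,-4.5,6.4],0,15]]
```

Emit:
apply_moves --targets '[[[0,3.7,7],0,15],[[0,2.5,7.6],0,15]]'

```text
clock: 7.42
eef_pos: [558.5, -175.7, 102.6]
tool_rot: [-1.286, 1.554, -1.14]
force: [-2.2, -6.4, 1.7]
width: 20.7
```

Emit:
apply_moves --targets '[[[0,1.3,7.8],0,15]]'

```text
clock: 7.55
eef_pos: [565.4, -173.3, 102.6]
tool_rot: [-1.398, 1.554, -1.252]
force: [-2.5, -5.2, 1.3]
width: 20.6
```

Run:
```python
from arc import *
s=status.read_state();print(s['force'].round(1),s['torque'].round(2),s['tau'].round(2),s['qd'].round(3))
arc([578.5,-222.2],9,8)
```

```text
[-2.5 -5.2  1.3] [-1.05  0.66 -0.02] [ -3.37 -53.25   2.05 -13.38  -1.15  -0.07   0.1 ] [-0.063  0.061  0.028 -0.15   0.008  0.102 -0.083]
t 7.55 p [ 565.4 -173.3  102.6] ang 105.0 rad 50.6 Ft(cw) -3.8 Fr(out) -4.3 Fz 1.3 w 20.6
[[[0.0,0.2,7.9],0,15],[[0.1,-1.0,7.9],0,15],[[0.0,-2.2,7.6],0,15],[[0.1,-3.4,7.1],0,15],[[0.1,-4.5,6.5],0,15],[[0.1,-5.4,5.7],0,15],[[0.1,-6.2,4.8],0,15],[[0.1,-6.9,3.8],0,15]]
```

Emit:
apply_moves --targets '[[[0,0,0],0,15]]'

```text
clock: 7.68
eef_pos: [566.9, -173.0, 102.7]
tool_rot: [-1.311, 1.553, -1.164]
force: [2.4, -3.8, -1.4]
width: 20.9
```

Emit:
apply_moves --targets '[[[0,0,1],0,15]]'

```text
clock: 7.8
eef_pos: [568.1, -172.7, 102.7]
tool_rot: [-1.309, 1.553, -1.162]
force: [0.1, -4.4, 0.3]
width: 20.7
```

Run:
```python
from arc import *
s=status.read_state();print(s['force'].round(1),s['torque'].round(2),s['tau'].round(2),s['qd'].round(3))
arc([578.5,-222.2],9,8)
```

```text
[ 0.1 -4.4  0.3] [-0.88  0.19  0.02] [-2.840e+00 -5.404e+01  3.040e+00 -1.283e+01 -8.000e-01  5.400e-01
  2.000e-02] [-0.008  0.01   0.003 -0.026  0.004  0.016 -0.01 ]
t 7.8 p [ 568.1 -172.7  102.7] ang 101.9 rad 50.5 Ft(cw) -0.8 Fr(out) -4.3 Fz 0.3 w 20.7
[[[0.0,-0.2,7.9],0,15],[[0.1,-1.5,7.8],0,15],[[0.1,-2.6,7.5],0,15],[[0.1,-3.8,6.9],0,15],[[0.1,-4.8,6.2],0,15],[[0.1,-5.7,5.5],0,15],[[0.2,-6.4,4.4],0,15],[[0.1,-7.1,3.4],0,15]]
```

Run:
```python
from h import *
im,d=eyes.get_image("wrist");cv2.imwrite("pics/w6.png",im)
im,d=eyes.get_image("scene");cv2.imwrite("pics/s6.png",cv2.resize(im[90:390,130:360],None,fx=2,fy=2,interpolation=cv2.INTER_CUBIC))
print(tool()[2]['force'])
```

```text
[ 1.18568749 -4.20822347 -0.53269954]
```

View pics/w6.png

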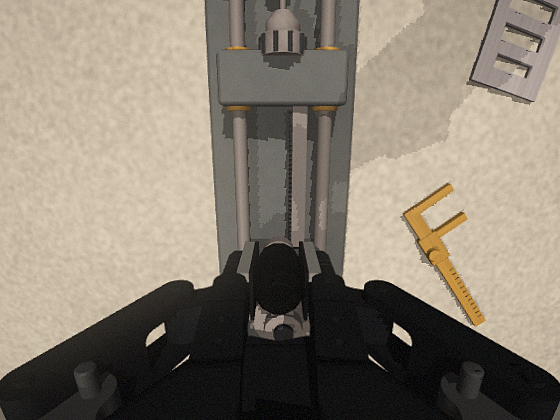

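View pics/s6.png

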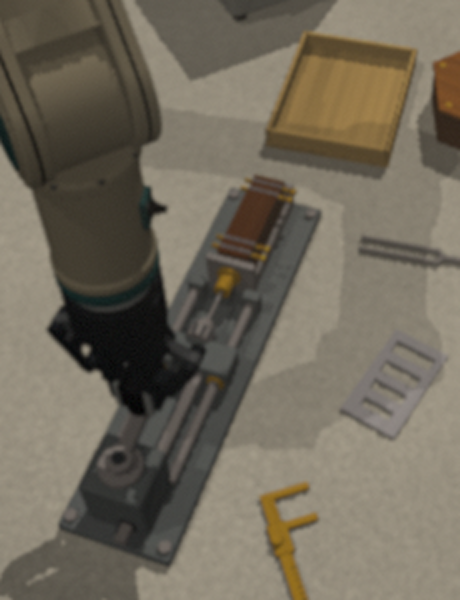

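Run:
```python
from arc import *
from scipy.optimize import least_squares
P=np.array([(556.1,-266.6),(530,-234.9),(531.4,-204.1),(535,-196.5),(539.7,-189.7),(545.4,-183.9),(558.5,-175.7),(565.4,-173.3),(568.1,-172.7)])
r=least_squares(lambda q:np.hypot(*(P-q[:2]).T)-q[2],[579,-222,50]);print(r.x,r.fun.round(2))
r=least_squares(lambda q:np.hypot(*(P-q[:2]).T)-50,[579,-222]);print(r.x,r.fun.round(2))
arc(r.x,9,10)
```

```text
[ 578.25849598 -221.6916336    50.06263325] [ 0.01 -0.03 -0.01 -0.    0.04  0.02 -0.01  0.01 -0.03]
[ 578.18322868 -221.67069941] [ 0.06 -0.03 -0.03 -0.02  0.03  0.01  0.01  0.03 -0.  ]
t 7.9 p [ 568.2 -172.7  102.7] ang 101.5 rad 49.9 Ft(cw) 0.3 Fr(out) -4.4 Fz -0.5 w 20.6
[[[0.0,-0.2,7.8],0,15],[[0.1,-1.4,7.7],0,15],[[0.1,-2.6,7.4],0,15],[[0.1,-3.7,6.9],0,15],[[0.1,-4.8,6.3],0,15],[[0.1,-5.6,5.4],0,15],[[0.2,-6.5,4.4],0,15],[[0.1,-7.1,3.4],0,15],[[0.2,-7.5,2.3],0,15],[[0.1,-7.7,1.0],0,15]]
```

Emit:
apply_moves --targets '[[[0,-0.3,7.8],0,15]]'

```text
clock: 8.02
eef_pos: [573.9, -171.8, 102.6]
tool_rot: [-1.496, 1.555, -1.35]
force: [-4.2, -4.2, 3.3]
width: 20.7
```

Emit:
apply_moves --targets '[[[0,-1.5,7.7],0,15]]'

```text
clock: 8.15
eef_pos: [580.1, -171.7, 102.5]
tool_rot: [-1.743, 1.557, -1.597]
force: [-4.0, -3.1, 5.9]
width: 20.6
```

Emit:
apply_moves --targets '[[[0,-2.7,7.4],0,15]]'

```text
clock: 8.28
eef_pos: [585.9, -172.3, 102.5]
tool_rot: [-2.114, 1.558, -1.969]
force: [-4.7, -2.5, 6.1]
width: 20.7
```

Run:
```python
from arc import *
s=status.read_state();print(s['force'].round(1),s['torque'].round(2),s['tau'].round(2),s['qd'].round(3))
arc([578.2,-221.7],9,8)
```

```text
[-4.7 -2.5  6.1] [-0.34  1.01 -0.  ] [-2.060e+00 -5.376e+01  3.810e+00 -1.503e+01 -8.400e-01 -1.240e+00
  5.000e-02] [ 0.004  0.071  0.014 -0.174  0.01   0.146 -0.037]
t 8.275 p [ 585.9 -172.3  102.5] ang 81.1 rad 50.0 Ft(cw) -4.3 Fr(out) -3.2 Fz 6.1 w 20.7
[[[-0.0,-2.9,7.3],0,15],[[-0.0,-4.0,6.7],0,15],[[-0.0,-5.0,6.1],0,15],[[0.0,-5.9,5.2],0,15],[[0.1,-6.6,4.1],0,15],[[0.0,-7.2,3.1],0,15],[[0.1,-7.7,2.0],0,15],[[0.1,-7.8,0.7],0,15]]
```

Emit:
apply_moves --targets '[[[0,-3,7.3],0,15],[[0,-4.1,6.8],0,15]]'

```text
clock: 8.52
eef_pos: [597.1, -175.3, 102.5]
tool_rot: [-2.836, 1.555, -2.69]
force: [-5.2, -1.2, 6.2]
width: 20.8
```

Emit:
apply_moves --targets '[[[0,-4.8,6.3],0,15],[[0,-5.7,5.5],0,15]]'

```text
clock: 8.78
eef_pos: [606.7, -180.5, 102.5]
tool_rot: [2.992, 1.548, 3.138]
force: [-5.7, 0.1, 6.9]
width: 20.8
```

Run:
```python
from arc import *
s=status.read_state();print(s['force'].round(1),s['torque'].round(2),s['tau'].round(2),s['qd'].round(3))
arc([578.2,-221.7],9,8)
```

```text
[-5.7  0.1  6.9] [0.05 0.69 0.02] [-1.080e+00 -5.532e+01  5.250e+00 -1.569e+01 -4.100e-01 -1.380e+00
  1.000e-02] [ 0.05   0.066 -0.005 -0.164  0.007  0.15   0.006]
t 8.775 p [ 606.7 -180.5  102.5] ang 55.3 rad 50.1 Ft(cw) -4.7 Fr(out) -3.2 Fz 6.9 w 20.8
[[[-0.1,-5.8,5.3],0,15],[[-0.2,-6.6,4.3],0,15],[[-0.1,-7.1,3.3],0,15],[[-0.0,-7.6,2.0],0,15],[[-0.1,-7.8,0.9],0,15],[[0.0,-7.8,-0.3],0,15],[[0.0,-7.7,-1.6],0,15],[[0.1,-7.4,-2.8],0,15]]
```

Emit:
apply_moves --targets '[[[0,-6,5.4],0,15],[[0,-6.6,4.6],0,15],[[0,-7.1,3.8],0,15]]'

```text
clock: 9.15
eef_pos: [618.3, -191.5, 102.5]
tool_rot: [2.666, 1.533, 2.813]
force: [-6.3, 1.2, 7.8]
width: 21.0
```

Run:
```python
from arc import *
arc([578.2,-221.7],9,8)
```

```text
t 9.15 p [ 618.3 -191.5  102.5] ang 37.0 rad 50.2 Ft(cw) -4.8 Fr(out) -4.3 Fz 7.8 w 21.0
[[[-0.2,-7.2,3.2],0,15],[[-0.2,-7.6,2.0],0,15],[[-0.2,-7.8,0.8],0,15],[[-0.1,-7.9,-0.4],0,15],[[-0.1,-7.7,-1.7],0,15],[[-0.0,-7.3,-2.8],0,15],[[-0.0,-6.8,-4.0],0,15],[[0.1,-6.1,-4.9],0,15]]
```

Run:
```python
from h import *
for n,e in (('start',[0.052,1.563,.206]),('after1',[-1.063,1.554,-.915]),('135',[-1.309,1.553,-1.162]),('160',[-2.114,1.558,-1.969]),('188',[2.992,1.548,3.138]),('206',[2.666,1.533,2.813])):
    print(n,Ro.from_euler('xyz',e).as_matrix()[:,0].round(4))
```

```text
start [ 0.0076  0.0016 -1.    ]
after1 [ 0.0102 -0.0133 -0.9999]
135 [ 0.0071 -0.0163 -0.9998]
160 [-0.005  -0.0118 -0.9999]
188 [-2.280e-02  1.000e-04 -9.997e-01]
206 [-0.0358  0.0122 -0.9993]
```

Emit:
apply_moves --targets '[[[-0.4,-7.2,3],0,15],[[-0.3,-7.5,2.2],0,15],[[-0.3,-7.7,1.2],0,15]]'

```text
clock: 9.52
eef_pos: [624.6, -202.9, 102.6]
tool_rot: [2.441, 1.517, 2.593]
force: [-5.0, 2.1, 3.8]
width: 20.9
```

Run:
```python
from arc import *
arc([578.2,-221.7],9,8)
```

```text
t 9.525 p [ 624.6 -202.9  102.6] ang 22.1 rad 50.1 Ft(cw) -3.9 Fr(out) -3.9 Fz 3.8 w 20.9
[[[-0.3,-7.8,1.2],0,15],[[-0.3,-7.8,-0.0],0,15],[[-0.2,-7.8,-1.3],0,15],[[-0.2,-7.4,-2.4],0,15],[[-0.1,-7.0,-3.6],0,15],[[0.0,-6.3,-4.7],0,15],[[0.0,-5.6,-5.5],0,15],[[0.1,-4.6,-6.4],0,15]]
```

Run:
```python
from arc import *
arc([578.2,-221.7],12,4,zref=102.9)
```

```text
t 9.525 p [ 624.6 -202.9  102.6] ang 22.1 rad 50.1 Ft(cw) -3.9 Fr(out) -3.9 Fz 3.8 w 20.9
[[[-0.5,-10.4,1.3],0,15],[[-0.4,-10.4,-0.9],0,15],[[-0.3,-10.0,-3.0],0,15],[[-0.2,-9.2,-5.0],0,15]]
```

Emit:
apply_moves --targets '[[[-0.5,-12.5,1.4],0,15],[[-0.4,-12.5,-0.6],0,15],[[-0.3,-12.2,-2.6],0,15]]'

```text
clock: 9.9
eef_pos: [627.7, -227.0, 102.5]
tool_rot: [2.247, 1.499, 2.404]
force: [-3.7, 4.6, 5.8]
width: 20.4
```

Run:
```python
from arc import *
print(tool()[1][:,0].round(3))
arc([578.2,-221.7],13,4,zref=102.9)
```

```text
[-0.053  0.048 -0.997]
t 9.9 p [ 627.7 -227.   102.5] ang -6.1 rad 49.8 Ft(cw) -4.2 Fr(out) -4.2 Fz 5.8 w 20.4
[[[-0.5,-10.5,-4.1],0,15],[[-0.3,-9.3,-6.4],0,15],[[-0.2,-7.6,-8.3],0,15],[[0.0,-5.6,-9.9],0,15]]
```

Emit:
apply_moves --targets '[[[-0.5,-12,-4.2],0,15],[[-0.4,-10.8,-6.5],0,15],[[-0.3,-9.2,-8.6],0,15]]'

```text
clock: 10.28
eef_pos: [618.4, -250.2, 102.8]
tool_rot: [2.052, 1.491, 2.217]
force: [3.1, 4.1, -0.0]
width: 20.6
```

Run:
```python
from arc import *
print(tool()[1][:,0].round(3))
arc([578.2,-221.7],15,4,zref=102.9)
```

```text
[-0.048  0.064 -0.997]
t 10.275 p [ 618.4 -250.2  102.8] ang -35.3 rad 49.3 Ft(cw) -5.2 Fr(out) 0.1 Fz -0.0 w 20.6
[[[-0.2,-8.0,-10.1],0,15],[[0.0,-5.2,-11.9],0,15],[[0.4,-1.9,-12.8],0,15],[[0.5,1.5,-12.9],0,15]]
```

Emit:
apply_moves --targets '[[[-0.2,-8,-10.4],0,15],[[0,-5.4,-12],0,15],[[0.3,-2.4,-12.9],0,15]]'

```text
clock: 10.65
eef_pos: [588.3, -270.0, 102.9]
tool_rot: [1.97, 1.492, 2.138]
force: [3.7, 4.9, 1.1]
width: 20.8
```

Run:
```python
from arc import *
print(tool()[1][:,0].round(3))
arc([578.2,-221.7],15,4,zref=102.9)
```

```text
[-0.043  0.067 -0.997]
t 10.65 p [ 588.3 -270.   102.9] ang -78.2 rad 49.4 Ft(cw) -4.7 Fr(out) -4.1 Fz 1.1 w 20.8
[[[0.5,1.0,-12.9],0,15],[[0.6,4.3,-12.2],0,15],[[0.9,7.4,-10.6],0,15],[[1.0,9.9,-8.5],0,15]]
```

Emit:
apply_moves --targets '[[[0.4,1.5,-12.8],0,15],[[0.5,4.6,-12],0,15],[[0.8,7.4,-10.4],0,15]]'

```text
clock: 11.02
eef_pos: [552.6, -264.3, 103.1]
tool_rot: [1.906, 1.498, 2.073]
force: [7.0, 2.6, -2.1]
width: 20.8
```

Run:
```python
from arc import *
print(tool()[1][:,0].round(3))
arc([578.2,-221.7],15,4,zref=102.9)
```

```text
[-0.035  0.064 -0.997]
t 11.025 p [ 552.6 -264.3  103.1] ang -121.0 rad 49.7 Ft(cw) -4.6 Fr(out) -5.8 Fz -2.1 w 20.8
[[[0.9,9.6,-8.7],0,15],[[1.0,11.5,-6.0],0,15],[[1.0,12.7,-2.7],0,15],[[0.9,13.0,0.6],0,15]]
```

Emit:
apply_moves --targets '[[[0.6,9.6,-8.4],0,15],[[0.8,11.5,-5.8],0,15],[[0.8,12.7,-2.6],0,15]]'

```text
clock: 11.4
eef_pos: [531.5, -240.0, 103.1]
tool_rot: [1.878, 1.511, 2.042]
force: [4.3, -2.8, -4.4]
width: 20.4
```

Run:
```python
from arc import *
print(tool()[1][:,0].round(3))
arc([578.2,-221.7],15,4,zref=102.9)
```

```text
[-0.027  0.053 -0.998]
t 11.4 p [ 531.5 -240.   103.1] ang -158.6 rad 50.2 Ft(cw) -4.2 Fr(out) -3.0 Fz -4.4 w 20.4
[[[0.8,13.0,-1.0],0,15],[[0.7,12.9,2.5],0,15],[[0.7,11.7,5.6],0,15],[[0.4,9.9,8.6],0,15]]
```

Emit:
apply_moves --targets '[[[0.9,13,-0.6],0,15],[[0.8,12.9,2.6],0,15],[[0.7,11.7,5.8],0,15]]'

```text
clock: 11.78
eef_pos: [529.0, -210.9, 102.9]
tool_rot: [2.029, 1.521, 2.186]
force: [-3.0, -3.6, 4.4]
width: 21.1
```

Run:
```python
from arc import *
print(tool()[1][:,0].round(3))
arc([578.2,-221.7],15,4,zref=102.9)
```

```text
[-0.029  0.041 -0.999]
t 11.775 p [ 529.  -210.9  102.9] ang 167.7 rad 50.4 Ft(cw) -4.2 Fr(out) 2.2 Fz 4.4 w 21.1
[[[0.4,11.5,6.4],0,15],[[0.2,9.3,9.2],0,15],[[0.0,6.7,11.2],0,15],[[-0.1,3.6,12.6],0,15]]
```

Still tight at about 436° travelled; continuing.

Emit:
apply_moves --targets '[[[0.3,11.5,6.2],0,15],[[0.2,9.5,9],0,15],[[0,6.9,11.1],0,15]]'

```text
clock: 12.15
eef_pos: [546.9, -181.9, 102.9]
tool_rot: [2.177, 1.52, 2.33]
force: [-3.9, -2.8, 2.3]
width: 20.9
```

Run:
```python
from arc import *
print(tool()[1][:,0].round(3))
arc([578.2,-221.7],15,4,zref=102.9)
```

```text
[-0.035  0.037 -0.999]
t 12.15 p [ 546.9 -181.9  102.9] ang 128.2 rad 50.6 Ft(cw) -4.8 Fr(out) 0.2 Fz 2.3 w 20.9
[[[-0.2,4.8,12.3],0,15],[[-0.3,1.4,13.1],0,15],[[-0.4,-2.0,12.9],0,15],[[-0.6,-5.2,12.0],0,15]]
```

Emit:
apply_moves --targets '[[[-0.2,4.6,12.3],0,15],[[-0.3,1.6,13],0,15],[[-0.4,-1.6,12.9],0,15]]'

```text
clock: 12.52
eef_pos: [583.4, -171.3, 102.7]
tool_rot: [2.261, 1.517, 2.415]
force: [-5.6, -5.7, 3.1]
width: 20.8
```

Run:
```python
from arc import *
print(tool()[1][:,0].round(3))
arc([578.2,-221.7],15,4,zref=102.9)
```

```text
[-0.04   0.036 -0.999]
t 12.525 p [ 583.4 -171.3  102.7] ang 84.1 rad 50.7 Ft(cw) -5.0 Fr(out) -6.3 Fz 3.1 w 20.8
[[[-0.7,-5.1,12.2],0,15],[[-0.7,-8.1,10.3],0,15],[[-0.8,-10.5,7.9],0,15],[[-0.7,-12.1,4.9],0,15]]
```

Emit:
apply_moves --targets '[[[-0.6,-5.3,12],0,15],[[-0.6,-8,10.3],0,15],[[-0.7,-10.4,8],0,15]]'

```text
clock: 12.9
eef_pos: [614.7, -187.0, 102.5]
tool_rot: [2.314, 1.505, 2.469]
force: [-7.2, -0.2, 6.5]
width: 20.5
```

Run:
```python
from arc import *
print(tool()[1][:,0].round(3))
arc([578.2,-221.7],15,4,zref=102.9)
```

```text
[-0.051  0.041 -0.998]
t 12.9 p [ 614.7 -187.   102.5] ang 43.5 rad 50.4 Ft(cw) -4.8 Fr(out) -5.3 Fz 6.5 w 20.5
[[[-0.9,-11.7,5.9],0,15],[[-0.9,-12.8,2.6],0,15],[[-0.6,-13.1,-0.7],0,15],[[-0.6,-12.4,-4.1],0,15]]
```

Emit:
apply_moves --targets '[[[-0.9,-11.7,5.5],0,15],[[-0.9,-12.8,2.6],0,15],[[-0.7,-13,-0.7],0,15]]'

```text
clock: 13.28
eef_pos: [627.5, -214.5, 102.6]
tool_rot: [2.247, 1.491, 2.407]
force: [-3.6, 3.8, 5.2]
width: 20.7
```

Run:
```python
from arc import *
print(tool()[1][:,0].round(3))
arc([578.2,-221.7],15,4,zref=102.9)
```

```text
[-0.059  0.053 -0.997]
t 13.275 p [ 627.5 -214.5  102.6] ang 8.3 rad 49.9 Ft(cw) -4.3 Fr(out) -3.0 Fz 5.2 w 20.7
[[[-0.8,-12.9,-1.9],0,15],[[-0.6,-11.9,-5.2],0,15],[[-0.3,-10.2,-8.0],0,15],[[-0.0,-7.8,-10.5],0,15]]
```

Travelled about 595° and it is still tight.

Emit:
apply_moves --targets '[[[-0.8,-12.9,-1.9],0,15],[[-0.6,-12,-5],0,15],[[-0.3,-10.4,-7.8],0,15]]'

```text
clock: 13.65
eef_pos: [619.7, -248.5, 102.6]
tool_rot: [2.196, 1.486, 2.36]
force: [-2.8, 3.7, 4.8]
width: 21.2
```

Run:
```python
from arc import *
print(tool()[1][:,0].round(3))
arc([578.2,-221.7],15,4,zref=102.9)
```

```text
[-0.06   0.06  -0.996]
t 13.65 p [ 619.7 -248.5  102.6] ang -32.9 rad 49.4 Ft(cw) -1.6 Fr(out) -4.4 Fz 4.8 w 21.2
[[[-0.2,-8.4,-9.8],0,15],[[0.1,-5.7,-11.6],0,15],[[0.4,-2.5,-12.8],0,15],[[0.7,1.0,-13.0],0,15]]
```

Emit:
apply_moves --targets '[[[-0.2,-8.2,-9.8],0,15]]'

```text
clock: 13.78
eef_pos: [611.6, -258.1, 102.7]
tool_rot: [2.178, 1.486, 2.343]
force: [-2.3, 4.8, 3.6]
width: 20.8
```

Run:
```python
from arc import *
s=status.read_state();print(s['force'].round(1),s['tau'].round(2),s['qd'].round(3))
arc([578.2,-221.7],9,3,zref=102.9)
```

```text
[-2.3  4.8  3.6] [  1.07 -59.79   7.86 -16.44   0.88  -0.23  -0.2 ] [ 0.137 -0.044 -0.019  0.11   0.007 -0.045  0.149]
t 13.775 p [ 611.6 -258.1  102.7] ang -47.5 rad 49.4 Ft(cw) -1.6 Fr(out) -5.1 Fz 3.6 w 20.8
[[[-0.0,-3.9,-6.7],0,15],[[0.1,-2.8,-7.3],0,15],[[0.2,-1.6,-7.7],0,15]]
```

Emit:
apply_moves --targets '[[[0,-3.9,-7],0,15]]'

```text
clock: 13.9
eef_pos: [604.9, -263.2, 102.7]
tool_rot: [2.168, 1.486, 2.332]
force: [-1.1, 4.1, 2.9]
width: 20.6
```

Emit:
apply_moves --targets '[[[0,0,0],0,15]]'

```text
clock: 14.02
eef_pos: [604.0, -263.8, 102.7]
tool_rot: [2.174, 1.485, 2.337]
force: [-2.5, 2.3, 3.1]
width: 21.0
```

Run:
```python
from arc import *
s=status.read_state();print(s['force'].round(1),s['tau'].round(2),s['qd'].round(3))
arc([578.2,-221.7],9,3,zref=102.9)
```

```text
[-2.5  2.3  3.1] [ 9.100e-01 -5.985e+01  6.730e+00 -1.613e+01  3.200e-01 -1.700e-01
 -1.000e-02] [-0.003  0.001 -0.006 -0.002 -0.002 -0.004  0.002]
t 14.025 p [ 604.  -263.8  102.7] ang -58.5 rad 49.3 Ft(cw) 0.9 Fr(out) -3.3 Fz 3.1 w 21.0
[[[0.1,-2.6,-7.3],0,15],[[0.2,-1.4,-7.7],0,15],[[0.3,-0.2,-7.8],0,15]]
```

The drag fell from about -4.7 N to -1.5 N in three successive readings, so the axle is free. The tool has picked up about 0.085 rad of tilt from the drag. Pushing radially inward on the crank should undo some of that.

Emit:
apply_moves --targets '[[[0,3,-1.3],0,15],[[0,3.5,-1.5],0,15]]'

```text
clock: 14.28
eef_pos: [603.8, -263.5, 103.2]
tool_rot: [2.194, 1.5, 2.356]
force: [4.6, -6.1, -7.2]
width: 21.0
```

Run:
```python
from arc import *
print(tool()[1][:,0].round(4))
s=status.read_state();print(s['force'].round(1),s['torque'].round(2))
arc([578.2,-221.7],9,3,zref=102.9)
```

```text
[-0.0499  0.0499 -0.9975]
[ 4.6 -6.1 -7.2] [-1.41 -1.93 -0.02]
t 14.275 p [ 603.8 -263.5  103.2] ang -58.6 rad 49.0 Ft(cw) -0.8 Fr(out) 7.7 Fz -7.2 w 21.0
[[[0.2,-2.7,-7.3],0,15],[[0.3,-1.5,-7.6],0,15],[[0.4,-0.2,-7.8],0,15]]
```

Emit:
apply_moves --targets '[[[0.3,3.7,-1.6],0,15],[[0.3,4,-1.8],0,15],[[0.3,4,-1.8],0,15],[[0.3,4,-1.8],0,15]]'

```text
clock: 14.78
eef_pos: [603.5, -264.0, 103.1]
tool_rot: [2.344, 1.536, 2.504]
force: [5.3, -6.7, -5.2]
width: 20.8
```

Run:
```python
from arc import *
print(tool()[1][:,0].round(4))
s=status.read_state();print(s['force'].round(1),s['torque'].round(2))
arc([578.2,-221.7],9,3,zref=102.9)
```

```text
[-0.0275  0.0204 -0.9994]
[ 5.3 -6.7 -5.2] [-1.13 -1.52  0.04]
t 14.775 p [ 603.5 -264.   103.1] ang -59.1 rad 49.3 Ft(cw) -1.2 Fr(out) 8.5 Fz -5.2 w 20.8
[[[0.2,-2.5,-7.3],0,15],[[0.2,-1.4,-7.7],0,15],[[0.2,-0.1,-7.8],0,15]]
```

Emit:
apply_moves --targets '[[[0.2,4,-1.9],0,15],[[0.2,3.8,-1.9],0,15],[[0,0,0],0,15]]'

```text
clock: 15.15
eef_pos: [602.9, -265.0, 102.8]
tool_rot: [2.725, 1.553, 2.883]
force: [-1.3, 2.9, 1.2]
width: 20.7
```

Run:
```python
from arc import *
print(tool()[1].round(4).tolist())
s=status.read_state();print(s['force'].round(1),s['torque'].round(2))
arc([578.2,-221.7],9,3,zref=102.9)
```

```text
[[-0.0172, -0.1575, 0.9874], [0.0045, 0.9875, 0.1576], [-0.9998, 0.0072, -0.0162]]
[-1.3  2.9  1.2] [ 0.64 -0.01 -0.  ]
t 15.15 p [ 602.9 -265.   102.8] ang -60.3 rad 49.9 Ft(cw) -0.3 Fr(out) -3.1 Fz 1.2 w 20.7
[[[0.1,-2.2,-7.5],0,15],[[0.0,-1.0,-7.8],0,15],[[0.1,0.2,-7.8],0,15]]
```

Emit:
apply_moves --targets '[[[0,0,0],0,50],[[0,0,0],0,85],[[0,0,0],0,85],[[-10,0,0],0,85],[[-40,0,0],0,85],[[-40,0,0],0,85]]'

```text
clock: 15.9
eef_pos: [601.5, -263.5, 192.0]
tool_rot: [2.694, 1.542, 2.854]
force: [0.7, -0.9, 0.5]
width: 84.9
```

Run:
```python
from h import *
p,R,s=tool(); print(p,R[:,0].round(3),s['force'].round(1),s['width'])
plan(line(p,[540,-20,210],6),[0]*6,85)
```

```text
[ 601.50702812 -263.45291352  191.96125829] [-0.027  0.008 -1.   ] [ 0.7 -0.9  0.5] 84.91503651751249
[[[-2.0,42.0,-4.0],0,85],[[-3.0,41.0,-3.0],0,85],[[-2.0,42.0,-4.0],0,85],[[-3.0,42.0,-4.0],0,85],[[-2.0,42.0,-4.0],0,85],[[-2.0,41.0,-3.0],0,85]]
```

Emit:
apply_moves --targets '[[[-2,42,-4],0,85],[[-3,41,-3],0,85],[[-2,42,-4],0,85],[[-3,42,-4],0,85],[[-2,42,-4],0,85],[[0,20,-2],0,85],[[0,0,0],0,85]]'

```text
clock: 16.77
eef_pos: [547.0, -36.7, 216.5]
tool_rot: [2.626, 1.558, 2.784]
force: [0.5, -0.3, -0.1]
width: 85.1
```

Run:
```python
from h import *
p,R,s=tool(); print(p,R.round(3).tolist(),s['clock'],s['qd'].round(2))
im,d=eyes.get_image("wrist");cv2.imwrite("pics/w7.png",im);np.savez("w7.npz",p=im,d=d,**eyes.camera_params("wrist"))
```

```text
[547.0112782 -36.7450247 216.5028325] [[-0.012, -0.158, 0.987], [0.004, 0.987, 0.158], [-1.0, 0.006, -0.011]] 16.775 [ 0.01 -0.01  0.02 -0.01  0.01 -0.   -0.  ]
```

View pics/w7.png

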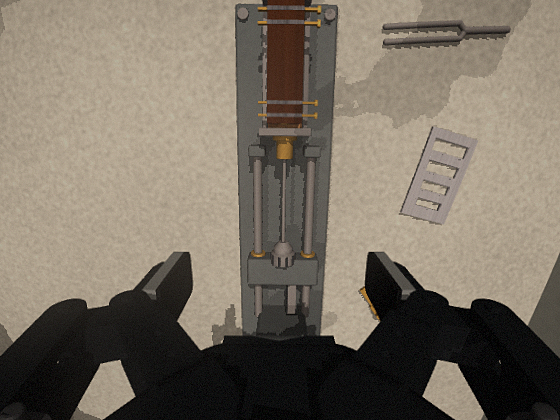

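The wrist view shows the rail between its lever pairs, at rows 102 and 22, with its side edges at columns of about 268 and 304.

Run:
```python
from h import *
A=np.load("w7.npz");c={k:A[k] for k in A.files if k not in 'pd'};c={k:(float(v) if v.ndim==0 else v) for k,v in c.items()}
im=A['p'];X=cloud(c,A['d']);hsv=cv2.cvtColor(im,cv2.COLOR_BGR2HSV)
for r in (40,60,80,94):
    row=hsv[r,240:330].astype(int); m=((row[:,0]<12)|(row[:,0]>170))&(row[:,1]>110); u=np.where(m)[0]+240
    e=plane(c,[(u.min()-.5,r),(u.max()+.5,r)],58); print(r,u.min(),u.max(),e[:,:2].round(1).tolist(),e.mean(0).round(1),X[r,int(u.mean())].round(1))
L=plane(c,[(286,8.5),(286,22),(287,102),(287,115)],60);print(L.round(1))
cv2.imwrite("pics/w7z.png",cv2.resize(im[0:170,220:350],None,fx=4,fy=3.5))
```

```text
40 267 303 [[513.1, 106.6], [547.3, 112.0]] [530.2 109.3  58. ] [530.2 109.3  57.7]
60 267 302 [[515.7, 89.1], [549.4, 94.4]] [532.6  91.8  58. ] [532.1  91.6  58.1]
80 267 302 [[518.4, 71.3], [552.5, 76.6]] [535.4  74.   58. ] [535.   73.8  58.4]
94 267 301 [[520.3, 58.6], [553.8, 63.8]] [537.   61.2  58. ] [537.   61.1  58.2]
[[526.9 135.6  60. ]
 [528.7 124.2  60. ]
 [541.1  54.1  60. ]
 [543.1  42.1  60. ]]
```

View pics/w7z.png

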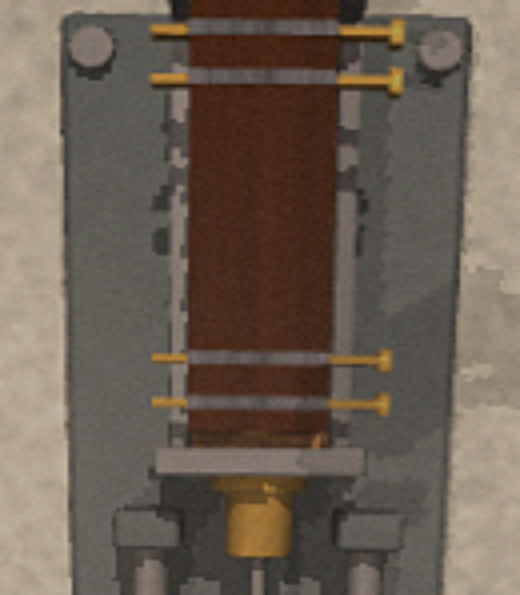

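Run:
```python
from h import *
p,R,s=tool()
plan(line(p,[533,89.3,110],5),[0.7,0,0,0,0],85)
```

```text
[[[21.0,25.0,1.0],0.7,85],[[22.0,26.0,1.0],0,85],[[21.0,25.0,2.0],0,85],[[22.0,26.0,1.0],0,85],[[21.0,25.0,1.0],0,85]]
```

Emit:
apply_moves --targets '[[[21,25,1],0.7,85],[[22,26,1],0,85],[[21,25,1],0,85],[[16,25,1],0,85],[[10,15,1],0,85],[[0,0,0],0,85]]'

```text
clock: 17.58
eef_pos: [539.9, 71.2, 126.5]
tool_rot: [-2.682, 1.567, -2.55]
force: [1.3, -0.6, -0.6]
width: 85.0
```

Run:
```python
from h import *
p,R,s=tool(); print(p,R.round(3).tolist(),s['clock'],np.degrees(np.arctan2(R[1,2],R[0,2])))
im,d=eyes.get_image("wrist");cv2.imwrite("pics/w8.png",im)
print(rel([533,89.3,60]))
```

```text
[539.90516872  71.19033159 126.46147052] [[-0.003, -0.132, 0.991], [-0.002, 0.991, 0.132], [-1.0, -0.002, -0.003]] 17.575 7.5605534633742835
[66.95505741 20.07039672 -4.67560495]
```

View pics/w8.png

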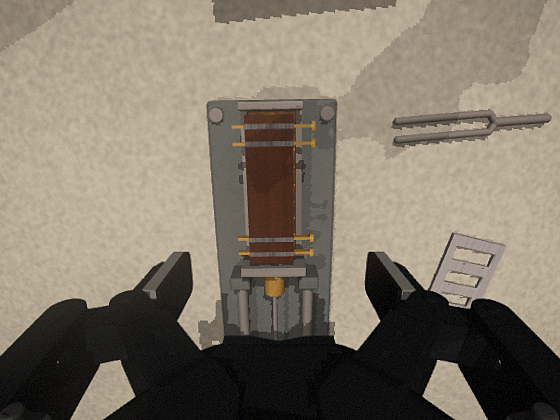

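Run:
```python
from h import *
c=eyes.camera_params("wrist");im=cv2.imread("pics/w8.png");hsv=cv2.cvtColor(im,cv2.COLOR_BGR2HSV)
for r in (160,190,220,232):
    row=hsv[r,220:330].astype(int); m=((row[:,0]<12)|(row[:,0]>170))&(row[:,1]>110); u=np.where(m)[0]+220
    print(u.min(),u.max(),plane(c,[((u.min()+u.max())/2,r)],58)[0].round(1))
print(plane(c,[(270,126.5),(270,144),(270,240),(270,253)],60).round(1))
```

```text
246 293 [529.7 114.   58. ]
247 293 [532.7  92.3  58. ]
249 293 [536.3  69.5  58. ]
249 293 [537.5  59.9  58. ]
[[527.3 137.2  60. ]
 [528.7 125.4  60. ]
 [537.5  54.1  60. ]
 [538.8  43.4  60. ]]
```

Emit:
apply_moves --targets '[[[10,10,-2.5],-0.5,85],[[14,8,-2.2],0,85],[[14,1,0],0,85],[[14,0,0],0,85],[[0,0,0],0,85]]'

```text
clock: 18.25
eef_pos: [533.5, 86.9, 72.1]
tool_rot: [-1.743, 1.567, -1.606]
force: [0.1, -0.1, 0.0]
width: 85.2
```

Run:
```python
from h import *
p,R,s=tool(); print(p,R.round(3).tolist(),s['clock'],np.degrees(np.arctan2(R[1,2],R[0,2])))
print(rel([533,89.7,36]))
```

```text
[533.46606586  86.89092809  72.13325708] [[-0.0, -0.136, 0.991], [-0.004, 0.991, 0.136], [-1.0, -0.004, -0.001]] 18.25 7.838437178437373
[36.12303204  2.97384209 -0.05647493]
```

Emit:
apply_moves --targets '[[[12,2,0],0,85],[[12,1,0],0,70],[[10,0,0],0,55],[[0,0,0],0,45],[[0,0,0],0,45]]'

```text
clock: 18.88
eef_pos: [533.6, 89.3, 35.7]
tool_rot: [-1.564, 1.567, -1.429]
force: [-0.4, 0.4, 0.6]
width: 45.2
```

Run:
```python
from h import *
p,R,s=tool(); print(p,s['clock'],s['force'].round(1),s['width'])
im,d=eyes.get_image("wrist");cv2.imwrite("pics/w9.png",im)
print(rel([533,89.7,35]))
```

```text
[533.6160251   89.31554802  35.74345725] 18.875 [-0.4  0.4  0.6] 45.15367683584252
[ 0.80738326  0.43120033 -0.516147  ]
```

View pics/w9.png

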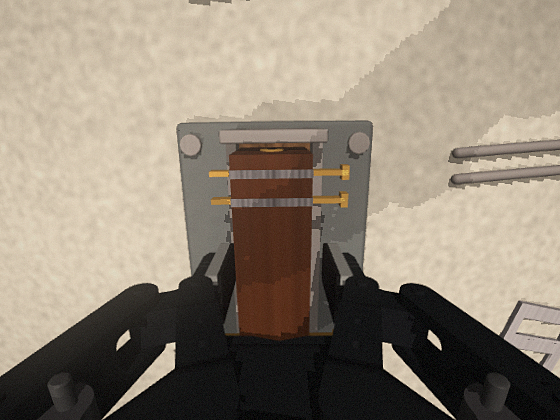

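Emit:
apply_moves --targets '[[[0,0.4,-1.8],0,42],[[0,0,0],0,34],[[0,0,0],0,28],[[0,0,0],0,28],[[0,0,0],0,28]]'

```text
clock: 19.55
eef_pos: [532.0, 89.6, 36.6]
tool_rot: [-1.207, 1.567, -1.071]
force: [0.0, 0.2, 0.3]
width: 32.8
```

Run:
```python
from h import *
p,R,s=tool(); print(p,R[:,0].round(3),s['clock'],s['force'].round(1),s['torque'].round(2),s['width'])
```

```text
[532.01403415  89.61521898  36.63402379] [ 0.002 -0.004 -1.   ] 19.55 [0.  0.2 0.3] [-0.05  0.01  0.02] 32.838385191976535
```

Gripped, with the side forces near zero. Lifting gently while watching the force.

Emit:
apply_moves --targets '[[[-1.5,0,0],0,28],[[-1.5,0,0],0,28]]'

```text
clock: 19.8
eef_pos: [531.8, 89.6, 39.5]
tool_rot: [-1.322, 1.567, -1.186]
force: [-0.1, 0.0, -0.6]
width: 32.5
```

Emit:
apply_moves --targets '[[[-2,0,0],0,28],[[-2,0,0],0,28]]'

```text
clock: 20.05
eef_pos: [531.8, 89.7, 43.7]
tool_rot: [-1.363, 1.567, -1.227]
force: [1.1, -0.1, -2.0]
width: 32.9
```

Emit:
apply_moves --targets '[[[-5,0,0],0,28],[[-6,0,0],0,28],[[-8,0,0],0,28],[[-10,0,0],0,28],[[-10,0,0],0,28],[[-10,0,0],0,28],[[-10,0,0],0,28],[[-6,0,0],0,28],[[0,0,0],0,28]]'

```text
clock: 21.18
eef_pos: [532.2, 90.1, 114.6]
tool_rot: [-0.873, 1.566, -0.737]
force: [-0.4, 1.0, -1.3]
width: 32.7
```

Run:
```python
from h import *
p,R,s=tool(); print(p,R[:,0].round(3),s['clock'],s['force'].round(1),s['width'],np.degrees(np.arctan2(R[1,2],R[0,2])))
im,d=eyes.get_image("wrist");cv2.imwrite("pics/w10.png",im)
im,d=eyes.get_image("scene");cv2.imwrite("pics/s10.png",cv2.resize(im[60:360,130:360],None,fx=2,fy=2,interpolation=cv2.INTER_CUBIC))
# tray by depth
T=np.load("top.npz");ct=eyes.camera_params("top");
p0=T['p'];X=cloud(ct,T['d'])
m=(X[...,2]>18)&(X[...,2]<36)&(X[...,0]>400)&(X[...,0]<620)&(X[...,1]>235)&(X[...,1]<450)
print(m.sum(),X[m].min(0),X[m].max(0))
```

```text
[532.19149245  90.08841123 114.5534536 ] [ 0.003 -0.003 -1.   ] 21.175 [-0.4  1.  -1.3] 32.682482256286214 7.795866358921762
655 [426.21055595 236.04150692  18.01990351] [619.9515309  449.89937136  35.03001586]
```

View pics/w10.png

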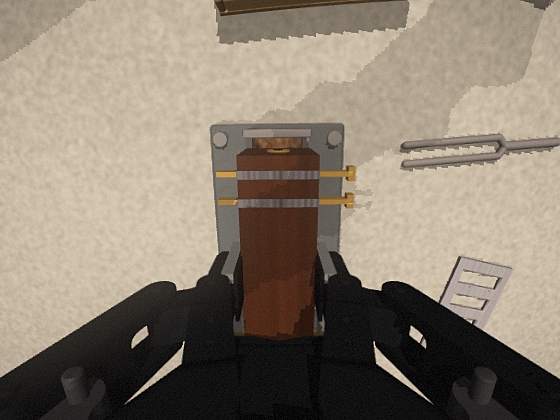

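View pics/s10.png

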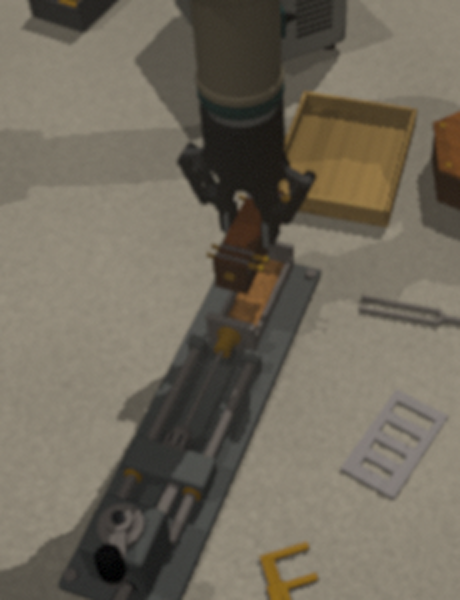

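Emit:
apply_moves --targets '[[[0,25,0],0,28],[[0,30,0],-2,28],[[0,30,0],-2,28],[[0,30,2],-1,28],[[0,15,2],0,28],[[0,0,0],0,28]]'

```text
clock: 22.02
eef_pos: [512.2, 220.3, 110.6]
tool_rot: [-2.063, 1.564, -1.84]
force: [-0.1, -1.1, -1.5]
width: 32.8
```

Run:
```python
from h import *
p,R,s=tool(); print(p,R[:,0].round(3),s['clock'],s['force'].round(1),s['width'],np.degrees(np.arctan2(R[1,2],R[0,2])))
im,d=eyes.get_image("wrist");cv2.imwrite("pics/w11.png",im)
```

```text
[512.18726605 220.31467317 110.62508628] [-0.002 -0.007 -1.   ] 22.025 [-0.1 -1.1 -1.5] 32.8067629208755 12.750521591635824
```

View pics/w11.png

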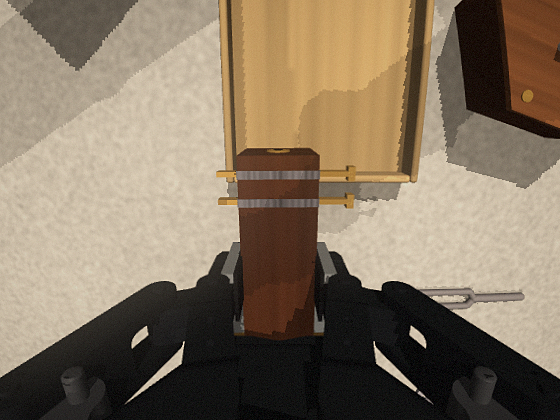

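The near wall of the tray has corners at (226,181) and (417,182), and the rail is parallel to the tray.

Run:
```python
from h import *
c=eyes.camera_params("wrist"); q=plane(c,[(226,181),(417,182)],28)[:,:2];print(q,np.linalg.norm(q[1]-q[0]))
m=q.mean(0);e=(q[1]-q[0])/np.linalg.norm(q[1]-q[0]);n=np.array([-e[1],e[0]]);cen=m+n*95;print('centre',cen,np.degrees(np.arctan2(e[1],e[0])))
t=cen*.6+np.array([517.7,342])*.4
p,R,s=tool();print(t);plan(line(p,[t[0],t[1],p[2]],5),[0]*5,28)
```

```text
[[468.21826931 236.63886813]
 [614.0301628  268.86950347]] 149.33158453683555
centre [520.62011194 345.51507041] 12.464383085997628
[519.45206716 344.10904225]
[[[-0.0,24.0,7.0],0,28],[[-0.0,24.0,7.0],0,28],[[-1.0,24.0,7.0],0,28],[[0.0,24.0,6.0],0,28],[[0.0,24.0,7.0],0,28]]
```

Emit:
apply_moves --targets '[[[0,24,7],0,28],[[0,24,7],0,28],[[0,24,7],0,28],[[0,24,6],0,28],[[0,15,4],0,28],[[0,0,0],0,28]]'

```text
clock: 22.82
eef_pos: [523.2, 324.3, 109.5]
tool_rot: [-1.834, 1.556, -1.63]
force: [-0.1, -1.0, -1.0]
width: 33.3
```

Run:
```python
from h import *
p,R,s=tool(); print(p,R[:,0].round(3),s['clock'],s['force'].round(1),s['width'],np.degrees(np.arctan2(R[1,2],R[0,2])))
print(rel([519.5,344,p[2]]))
im,d=eyes.get_image("wrist");cv2.imwrite("pics/w12.png",im)
```

```text
[523.16525005 324.30359958 109.47088368] [-0.001 -0.015 -1.   ] 22.825 [-0.1 -1.  -1. ] 33.29859482461547 11.68576652105827
[-0.29202347 20.028402    0.40010427]
```

View pics/w12.png

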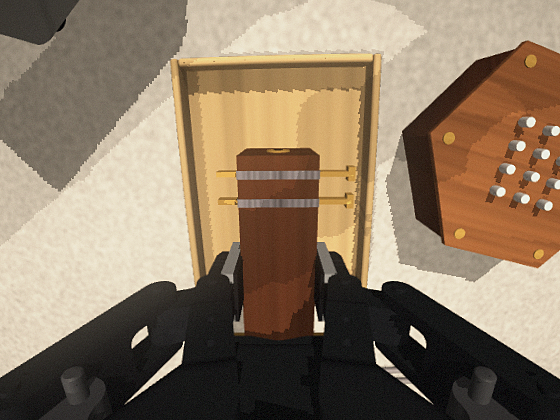

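Emit:
apply_moves --targets '[[[0,10,0],0,28],[[0,9,0],0,28],[[12,1,0],0,28],[[14,0,0],0,28],[[14,0,0],0,28],[[14,0,0],0,28],[[10,0,0],0,28],[[0,0,0],0,28]]'

```text
clock: 23.88
eef_pos: [518.5, 338.2, 39.3]
tool_rot: [-1.961, 1.551, -1.763]
force: [-0.2, 0.2, -1.2]
width: 32.8
```

Run:
```python
from h import *
p,R,s=tool(); print(p,R[:,0].round(3),s['clock'],s['force'].round(1),s['width'],np.degrees(np.arctan2(R[1,2],R[0,2])))
print(rel([519.5,344,24.6]))
im,d=eyes.get_image("wrist");cv2.imwrite("pics/w13.png",im)
```

```text
[518.4766938  338.19660183  39.27287181] [-0.004 -0.02  -1.   ] 23.875 [-0.2  0.2 -1.2] 32.78816620756587 11.356421667424323
[14.5517462   5.75914427  2.2580285 ]
```

View pics/w13.png

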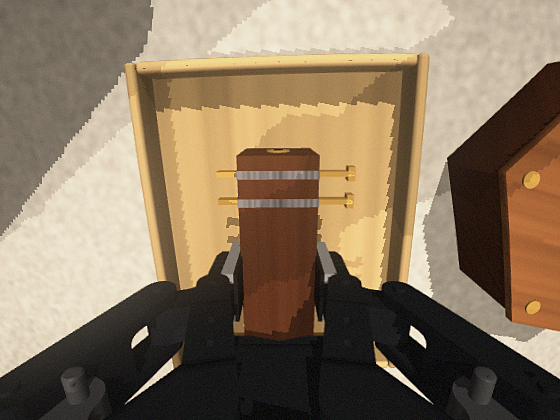

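Emit:
apply_moves --targets '[[[4,4,1],0,28],[[4,1.5,0],0,28],[[3,0,0],0,28],[[0,0,0],0,28]]'

```text
clock: 24.42
eef_pos: [519.6, 345.1, 29.2]
tool_rot: [-1.817, 1.553, -1.618]
force: [1.0, -0.5, 0.5]
width: 32.8
```

Emit:
apply_moves --targets '[[[1.5,0,0],0,28],[[0,0,0],0,28]]'

```text
clock: 24.68
eef_pos: [519.7, 345.0, 27.9]
tool_rot: [-1.796, 1.553, -1.598]
force: [0.3, 0.3, -1.3]
width: 32.9
```

Emit:
apply_moves --targets '[[[1.5,0,0],0,28],[[0,0,0],0,28]]'

```text
clock: 24.92
eef_pos: [519.9, 344.9, 26.4]
tool_rot: [-1.784, 1.553, -1.586]
force: [-0.6, -0.3, -0.5]
width: 32.7
```

Emit:
apply_moves --targets '[[[1.3,0,0],0,28],[[0,0,0],0,28]]'

```text
clock: 25.18
eef_pos: [520.0, 344.9, 25.3]
tool_rot: [-1.773, 1.554, -1.574]
force: [-0.8, 0.1, 0.2]
width: 32.6
```

Emit:
apply_moves --targets '[[[1,0,0],0,28],[[0,0,0],0,28]]'

```text
clock: 25.42
eef_pos: [520.1, 344.9, 25.2]
tool_rot: [-1.776, 1.554, -1.578]
force: [-1.4, -0.2, 1.0]
width: 32.6
```

Contact shows as z holding at 25.2 mm and the force turning upward. Opening now, then retreating.

Emit:
apply_moves --targets '[[[1,0,0],0,28],[[0,0,0],0,34],[[0,0,0],0,40],[[0,0,0],0,50],[[0,0,0],0,58],[[0,0,0],0,58]]'

```text
clock: 26.18
eef_pos: [520.4, 344.8, 24.1]
tool_rot: [-1.737, 1.554, -1.539]
force: [-0.2, 0.5, 0.1]
width: 58.2
```

Run:
```python
from h import *
p,R,s=tool(); print(p,R[:,0].round(3),s['clock'],s['force'].round(1),s['width'])
im,d=eyes.get_image("wrist");cv2.imwrite("pics/w14.png",im)
```

```text
[520.40241286 344.79205701  24.06526386] [ 0.001 -0.017 -1.   ] 26.175 [-0.2  0.5  0.1] 58.17737658118698
```

View pics/w14.png

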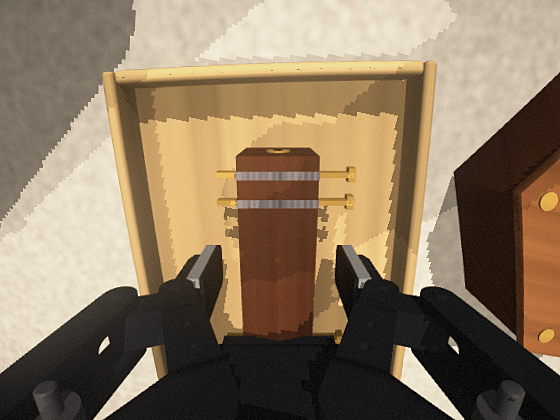

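Both fingers are clear of the rail. Rising straight up past the levers.

Emit:
apply_moves --targets '[[[-8,0,0],0,58],[[-15,0,0],0,58],[[-25,0,0],0,58],[[-40,0,0],0,58],[[-40,0,0],0,58],[[-40,0,0],0,58],[[-15,-30,0],0,58],[[0,-30,0],0,58],[[0,0,0],0,58]]'

```text
clock: 27.35
eef_pos: [533.6, 284.8, 221.7]
tool_rot: [-1.363, 1.555, -1.166]
force: [-0.6, 0.5, -0.5]
width: 58.1
```

Run:
```python
from h import *
p,R,s=tool(); print(p,s['clock'],s['force'].round(1))
im,d=eyes.get_image("wrist");cv2.imwrite("pics/w15.png",im)
c=eyes.camera_params("wrist");X=cloud(c,d);hsv=cv2.cvtColor(im,cv2.COLOR_BGR2HSV)
im,d=eyes.get_image("scene");cv2.imwrite("pics/s15.png",im)
```

```text
[533.61842113 284.82477646 221.73769538] 27.35 [-0.6  0.5 -0.5]
```

View pics/w15.png

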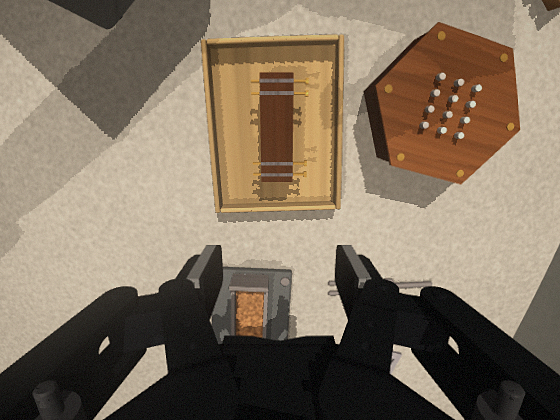

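View pics/s15.png

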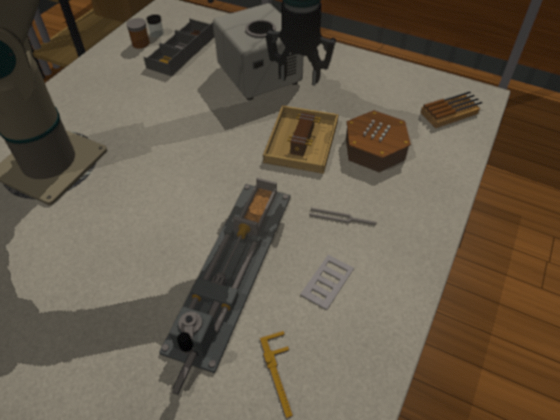

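Run:
```python
import cv2
im=cv2.imread("pics/s15.png");cv2.imwrite("pics/s15z.png",cv2.resize(im[170:380,150:310],None,fx=3.5,fy=2.8,interpolation=cv2.INTER_CUBIC))
```

```text
(no output)
```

View pics/s15z.png

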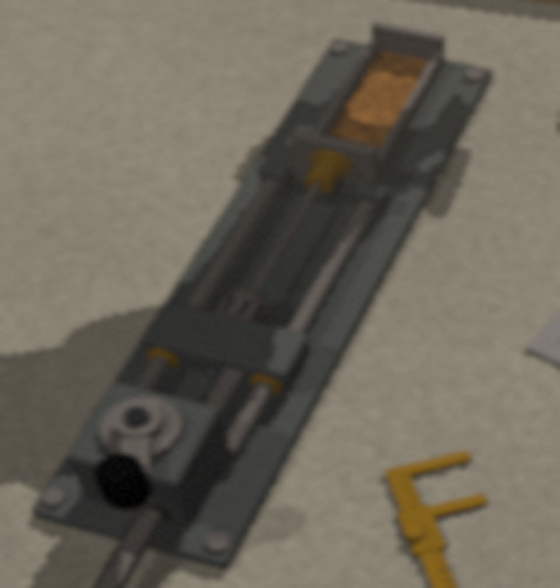

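The axle still runs from the chuck at (240,300) into the brass bush at (325,170), the nest is empty, and the rail is in the tray. Handing in.

```bash
python3 -c "
from cell import ctrl,status
print(ctrl.finish_job(), status.read_state()['clock'])"
```

```text
the job is handed in; nothing more can be done
the job is handed in; nothing more can be done
```

I turned the crank clockwise about 1.8 turns until it went light, then lifted the freed rail out of its nest and set it upright in the tray. The job was handed in at about 27.5 s; no verdict is reported.

- **Crank:** The drag along the knob's circle fell from about 4.5 N to 1.5 N, seen in three successive readings. I turned at most about 70° (under 8 mm of axle) after it went light, against the 18 mm that would draw the tip out of the bush.
- **Lift:** I started in 1.5–2 mm steps and felt only about the rail's own weight (2 N at most), so the axle was no longer holding it.
- **Last checks:** The final pictures show the rail upright near the middle of the tray and the gripper clear of everything. The calipers, fork, template and action box look unmoved by eye; I did not measure them. The axle is still seen running into the brass bush; its tip inside the bush cannot be seen.
- **What disagreed:** The tight drag read only 4–6 N, not the stated 15–17 N, so I judged by the sudden drop rather than by its size. The tool also leaned by up to 0.085 rad while cranking. I straightened it by pushing inward against the crank before letting go of the knob.

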